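Clip, tug-test and open the end set of a heating manifold

ROBOT

A 6-joint arm with a two-finger parallel gripper is mounted at the origin on the work surface. World frame = base frame: x ahead of the robot, y to its left, z up, the work surface at z = 0. Lengths are in m, angles in rad, forces in N, time in s.
With the tool pointing down it reaches from about 0.25 to 0.775 m from the base axis. Payload 4 kg.
Tool frame: the origin (TCP) lies midway between the tips of the shut fingers; the grasp point (between the pads) lies 19 mm behind it (robot.grasp_offset is the distance from the TCP to the grasp point, in m); z points along the fingers, y is the direction in which the jaws open and shut (so a half turn about z gives the same grasp; the last joint's range is limited). The gripper opens to 94 mm and grips with 3 to 60 N. Pads are 16 mm wide; open, the fingers measure 119 mm over their backs; the gripper's body (75 mm by 177 mm) begins 78 mm behind the grasp point.
Start: joints at [-1.264, 0.087, 1.371, -0, 1.684, -0.103], TCP at [0.219, -0.504, 0.181] pointing down, gripper open.
Joint ranges: [-3.1, 3.1], [-0.76, 2.03], [0.27, 2.55], [-1.08, 4.22], [0.17, 2.65], [-2.57, 2.57]. Speed limits (rad/s): [2.79, 2.79, 3.14, 3.14, 3.14, 3.14].

INTERFACE

Orientations are given as [roll, pitch, yaw] about the fixed x, y, z axes, in that order (R = Rz(yaw) Ry(pitch) Rx(roll)).
In Python, from bench import status, viewer, order, robot gives the robot as it stands. The module is installed in compiled form; this text tells all that it offers.
- The arm moves only by the tool move_arm, never from a script. Its argument "targets" is a list of rows, each a list of 3 entries, a list of its own where there are three numbers: the shift along the tool's x, y, z in mm, then the turn, a rotation vector about the tool's x, y, z in degrees, then the opening, from -1 (shut) to 1 (fully open). A call has 1 to 20 rows; each row is the pose to reach, as a shift and turn from the pose commanded when the call began, along the tool's axes at that moment; what a row does not reach only later rows make up. A row lasts 1/8 s, in which the tool goes at most 62.5 mm and 10.7 degrees, less where a joint would pass 70% of its speed; a pose out of reach is approached as far as the arm can. A call with a gripper value outside its range is refused whole. The fingers move at their own pace and stop on an object; the grip force is fixed at half the most. Time passes only in rows, so rows that repeat a pose let the fingers close. It gives the time, the measured TCP pose, the force and the opening at its end, in the units of the state.
- status.get_obs(): the state, without advancing time (a new reading comes with each control period).
- viewer.snapshot(name): name is "scene" or "top" or "wrist"; returns the picture (384x512x3 uint8, red, green, blue); there is no depth.
- viewer.camera_model(name): a dict with "K" (3x3 intrinsics, pixels), "xyz" and "attitude" of the camera in the world; the wrist camera has in their place "T_tool_cam" (4x4, takes a point from camera to tool coordinates, whose origin is the TCP and whose axes are the flange's). Camera axes: x right, y up, looking along -z (the intrinsics and any distortion apply to the point x, -y, -z); pixel columns grow to the right and rows downward; lengths in m; the calibration is good to about 2 mm. A picture is of the moment at which its call begins: read the wrist's pose just before it. camera_model takes no time and is no camera call.
- order.close_job(): hands the job in, once; it reports no verdict.
The state is a dict: "time": time; "joint_positions": joint angles; "qvel": joint speeds; "joint_torque": joint torques, N m; "tool_pos": TCP position; "ee_rot": TCP orientation; "wrist_force": force on the tool from outside, world axes, zero at the start; "wrist_torque": the same for the moment, N m; "width": finger opening in m.
Only numpy, scipy, OpenCV 4.12 (cv2) and the standard library are available. Lean on these libraries where they do the work, as an engineer would, in place of code of your own. Each camera call takes 0.05 s, during which the arm holds its last target. There are 200 camera calls.

TASK

Finish the end joint of the underfloor-heating manifold: push the end set (the brass piece with the upright air vent) fully home in the socket, press its U-clip fully down, then hook the air vent and tug the end set straight outwards with a steady 15 N or so for about a second, never over 30 N, to prove that the clip holds it. Only then take the wide flat screwdriver from the rack, keep its blade seated in the slot of the isolating valve while turning it anticlockwise to fully open (slot along the pipe), and hang the screwdriver back in its free hole in the rack. Leave everything else on the bench where it is.

Things in the scene. Friction and masses are not known exactly. Their poses are not given: they have to be found in the camera images.
- rig: Plywood board 180 x 335 x 18 mm, fixed to the bench, with a heating manifold on it; origin on the bench. The manifold's axis lies along this body's y, 70 mm above the bench. From +y to -y: brass end set, black clip socket (y 43 to 74.5 mm, 47 mm thick), black bar with two flow meters on top (y 0 and -45 mm, up to 135 mm above the bench), 22 mm copper tube with the isolating valve at y = -150 mm.
- end_slide (a joint): How far (m) the brass end set stands out of the socket, along the rig's +y: 0 = fully home, its 43 mm flange against the socket's face; found 8 to 14 mm out. O-ring drag about 4 N. With the clip down it has about 2 mm of free play outwards, then the clip's spring legs hold it, giving about 1 mm per 5 N; without the clip it slides out.
- end_set: Brass end set with its air vent, an upright cylinder, 30 mm diameter: push and tug by it. Origin on the vent's axis, 70 mm above the bench; cylinder up to 56 mm above the origin, its small cap to 68 mm. +y is outwards (tug), -y into the socket (push). Between it and the flange (top 21.5 mm above the origin) is a 49 mm gap over a neck (top at 12 mm). The drain cock (top at 16 mm) reaches 57 mm to +y.
- clip (a joint): Height of the steel U-clip above its seat (m): 0 = fully down, found 16 to 19 mm up. It slides down with about 4 N of friction; it cannot go down while the end set is more than 2 mm short of home, because its legs then stand on the end set's shoulder.
- clip_top (a point): Centre of the top of the clip's thumb pad (26 mm along the rig's x, 14 mm along its y), on top of the socket; it goes vertically down with the clip to 106 mm above the bench. The nearest flow meter is 59 mm away.
- valve (a joint): Angle of the isolating valve's slotted spindle (rad), anticlockwise from above: 0 = closed, slot across the pipe (along the rig's x); 1.571 = fully open, slot along the pipe, at a stop. Found at 0 to 0.3. It turns with about 0.08 N m of friction and stays where it is left.
- slot (a point): Middle of the floor of the valve's screwdriver slot, which faces up, 87 mm above the bench. Its x axis runs along the slot and turns with the spindle. Slot 3.4 mm wide, 4 mm deep and 15 mm long, in a round brass boss of 18 mm inner and 26 mm outer diameter whose rim is 6 mm above the slot's floor.
- driver_grip (a point): Centre of the handle of the wide flat screwdriver, which hangs upright in one of the rack's holes. Square handle, 26 x 26 mm with rounded edges (the two others, just as blue, are round), 86 mm long with a 3 mm button on top; its foot, 45 mm below this point, rests on the rack. The flats face this frame's x and y; the blade's width lies along x. About 130 g.
- driver_tip (a point): The lower end of that screwdriver's blade, 123 mm below driver_grip on the same axis; blade 12 mm wide (along x), 2 mm thick (along y), on an 8 mm round shank.
- rack: Screwdriver rack fixed to the bench: a dark steel strip 245 x 46 x 4 mm, top at 90 mm above the bench, open below, with three 18 mm holes in a row. Origin on the bench under its middle; the row runs along its x.
- rack_hole0 (a point): Centre of the rack's first hole (85 mm to the rack's -x), at the strip's top face, 90 mm above the bench. The drivers hang in the three holes in any order.
- rack_hole1 (a point): Centre of the rack's middle hole, at the strip's top face.
- rack_hole2 (a point): Centre of the rack's third hole (85 mm to its +x), at the strip's top face.
- cross_driver_mid (a point): Bystander: centre of the thick round handle (29 mm, 88 mm long) of a cross-head screwdriver in the rack.
- thin_driver_mid (a point): Bystander: centre of the thin round handle (24 mm, 76 mm long) of a small flat screwdriver in the rack.
- tape_roll_mid (a point): Bystander: middle of a yellow roll of thread tape, 54 mm across and 15 mm high, lying on the rig's board.
- oil_can_mid (a point): Bystander: white oil can with red spout, 55 x 32 mm, 135 mm high; point 42 mm above the bench.
- pipe_stub_mid (a point): Bystander: middle of a 130 mm copper tube with two dark iron fittings, lying on the bench, 37 mm high.
- wrench: Bystander: steel spanner 200 mm long lying flat; origin at its middle on the bench.
- coupler_mid (a point): Bystander: middle of a brass coupler standing on the bench, 34 mm across, 40 mm high.
Things that resemble listed ones, but are neither listed nor needed, are in the scene too. Leave any brown or red look-alike of the part that bears driver_grip alone.

How it is judged:
On the way, in this order (a step that is already met when the one before it is completed fails the run):
1. the end set is pushed fully home in the socket (within 2 mm) (value of joint end_slide below 0.002 m), for 0.1 s.
2. the clip is pressed fully down (within 2 mm), the end set being home (value of joint clip below 0.002 m and value of joint end_slide below 0.003 m), for 0.1 s.
3. the end set is tugged outwards against the clip by its vent with about 15 N (9 to 22 N) for half a second (value of joint end_slide between 0.003 and 0.006 m and contact force between the fingers and end_set above 9 N and value of joint clip below 0.003 m), for 0.5 s.
4. the wide screwdriver's blade is seated in the slot of the valve (tip within 2.5 mm of the slot's floor), which is still closed (z of driver_tip in the frame of slot below 0.0025 m and horizontal distance between driver_tip and slot below 0.005 m and value of joint valve below 0.5 rad), for 0.1 s.
5. the valve is turned fully open (within 10 degrees) with the blade still seated (value of joint valve above 1.4 rad and z of driver_tip in the frame of slot below 0.0025 m and horizontal distance between driver_tip and slot below 0.005 m), for 0.1 s.
At the end, for the whole second after the job is handed in: The end set is still in the socket behind its clip (less than 5 mm out), the clip is down within 3 mm, the valve is open within 10 degrees of along the pipe, and the wide screwdriver hangs upright in a hole of the rack (within 10 mm of the hole's centre, its handle's foot on the strip within 4 mm) (value of joint end_slide below 0.005 m and value of joint clip below 0.003 m and value of joint valve above 1.4 rad and (horizontal distance between driver_grip and rack_hole0 below 0.01 m or horizontal distance between driver_grip and rack_hole1 below 0.01 m or horizontal distance between driver_grip and rack_hole2 below 0.01 m) and z of driver_grip in the frame of rack between 0.13 and 0.139 m and angle between driver_grip's own z axis and vertical below 0.12 rad); the robot touches nothing.
It fails at once if the clipped end set is pulled with more than 30 N (value of joint clip below 0.004 m and value of joint end_slide above 0.0077 m).
It fails at once if the valve is turned without the blade in its slot (distance between driver_tip and slot above 0.007 m and (velocity of joint valve above 0.3 rad/s or velocity of joint valve below -0.3 rad/s)).
It fails at once if another thing on the bench or in the rack is moved more than 30 mm (distance of any of cross_driver_mid, thin_driver_mid, tape_roll_mid, oil_can_mid, pipe_stub_mid, wrench, coupler_mid from where it was at the start of the episode above 0.03 m).
It also fails if it takes over 72 s, if anything falls off the work surface, if the arm or the gripper's body presses on something with over 40 N, if the wrist force passes 120 N, or if a joint passes its speed limit or range.

## Working session

There is one attempt and no reset: what is moved stays moved. The work goes in short steps, Python scripts to look and compute and a tool call to move; the robot and the scene stay as the last step left them, time stands still between calls to the robot, and variables do not carry over. Pictures are saved under pics/ and viewed, about 8 in all and at most 12, crops included, and the job is handed in when it is done.

Besides the shell and the picture viewer there is one more tool, called after ">>>" by a JSON object that holds its "fn" and its "kwargs". move_arm: Moves the arm, as the interface text tells. Its arguments: {"type":"object","properties":{"targets":{"type":"array"}},"required":["targets"]}

```bash
mkdir -p pics; cat > h.py <<'E'
import numpy as np, cv2
from bench import status, viewer, order, robot
from scipy.spatial.transform import Rotation as R
def snap(name,fn,crop=None,scale=1):
    im=viewer.snapshot(name)[:,:,::-1]
    cv2.imwrite('pics/raw_'+fn,im)
    if crop: x0,y0,x1,y1=crop; im=im[y0:y1,x0:x1]
    if scale!=1: im=cv2.resize(im,None,fx=scale,fy=scale,interpolation=cv2.INTER_CUBIC)
    cv2.imwrite('pics/'+fn,im)
E
python3 - <<'E'
from h import *
o=status.get_obs(); print(o)
for n in ("scene","top","wrist"): print(n,viewer.camera_model(n))
a=viewer.snapshot("scene")[:,:,::-1]; b=viewer.snapshot("top")[:,:,::-1]
cv2.imwrite('pics/s0.png',a);cv2.imwrite('pics/t0.png',b)
f=lambda i:cv2.resize(i,(800,600),interpolation=cv2.INTER_CUBIC)
cv2.imwrite('pics/s0b.png',f(a));cv2.imwrite('pics/t0b.png',f(b))
E
```

```text
{'time': 0.0, 'joint_positions': array([-1.26411420e+00,  8.79235525e-02,  1.37225603e+00, -2.20904210e-05,
        1.68362282e+00, -1.03093421e-01]), 'qvel': array([ 0.00068986, -0.00188178, -0.00062706, -0.00095667,  0.00186018,
        0.0009863 ]), 'joint_torque': array([ 6.14008623e-04, -3.40179241e+01, -3.02427149e+01,  7.17027392e-02,
        3.27562506e-02, -1.72923042e-04]), 'tool_pos': array([ 0.21892607, -0.50387779,  0.18012055]), 'ee_rot': array([-3.13939238e+00, -2.05567719e-04,  4.09772857e-01]), 'wrist_force': array([-0.38640011, -1.10553905,  0.12850456]), 'wrist_torque': array([ 0.0006853 , -0.01660393,  0.01593944]), 'width': 0.09421206994823327}
scene {'K': array([[442.52025323,   0.        , 253.6444086 ],
       [  0.        , 442.52025323, 193.0296832 ],
       [  0.        ,   0.        ,   1.        ]]), 'xyz': array([ 1.33662004, -0.15990934,  1.04139735]), 'attitude': array([0.69619349, 0.01904957, 1.2939609 ])}
top {'K': array([[371.77500235,   0.        , 255.88173245],
       [  0.        , 371.77500235, 190.50285975],
       [  0.        ,   0.        ,   1.        ]]), 'xyz': array([0.36174263, 0.05129193, 1.36328912]), 'attitude': array([ 0.1803334 , -0.00492089, -1.56594496])}
wrist {'K': array([[272.85351843,   0.        , 254.00823742],
       [  0.        , 272.85351843, 187.04290112],
       [  0.        ,   0.        ,   1.        ]]), 'T_tool_cam': array([[-1.85981219e-04,  9.67167092e-01,  2.54141263e-01,
         7.33587668e-02],
       [ 9.99999743e-01,  3.55760917e-04, -6.22091344e-04,
         2.69415294e-04],
       [-6.92079805e-04,  2.54141082e-01, -9.67166910e-01,
        -2.02732185e-01],
       [ 0.00000000e+00,  0.00000000e+00,  0.00000000e+00,
         1.00000000e+00]])}
```

View pics/t0b.png

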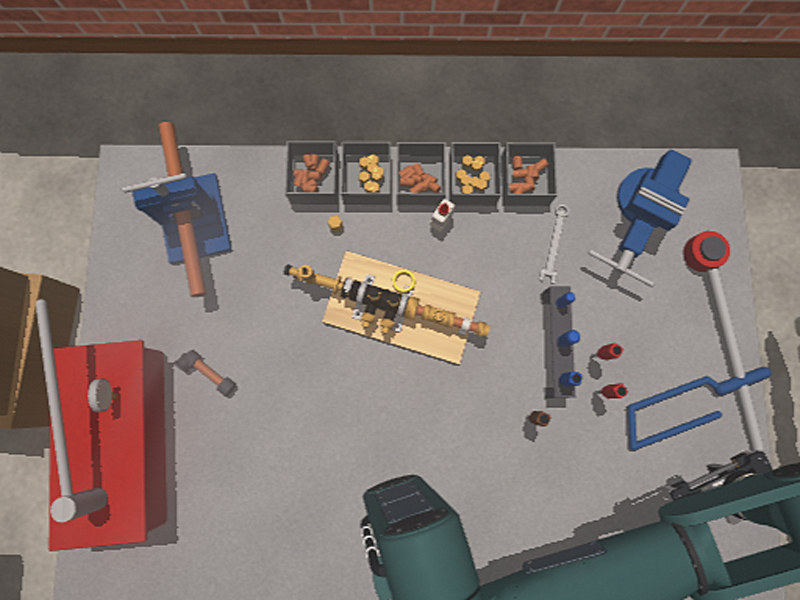

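View pics/s0b.png

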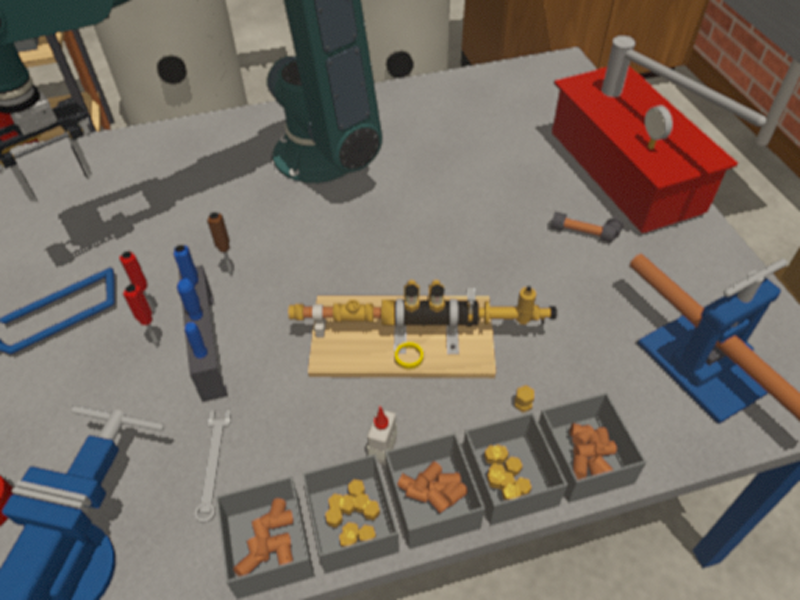

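Top view shows the rig (board corners at about 347,252 / 480,290 / 460,364 / 323,325), the vent at (305,270) and the rack at x≈560. The three blue drivers are at (568,298), (570,338) and (573,379). The red ones (610,350 / 615,390) and the brown one (540,418) are look-alikes. Next I'll compute the first estimates.

```bash
cat >> h.py <<'E'
def ray(name,px,obs=None):
    c=viewer.camera_model(name); K=c['K']
    d=np.linalg.inv(K)@np.array([px[0],px[1],1.]); d=np.array([d[0],-d[1],-d[2]])
    if name=='wrist':
        o=obs or status.get_obs(); T=c['T_tool_cam']; Rt=R.from_euler('xyz',o['ee_rot']).as_matrix()
        return Rt@T[:3,3]+o['tool_pos'], Rt@T[:3,:3]@d
    return c['xyz'], R.from_euler('xyz',c['attitude']).as_matrix()@d
def onz(name,px,z,obs=None):
    p,d=ray(name,px,obs); return p+d*(z-p[2])/d[2]
def tri(rays):
    A=sum(np.eye(3)-np.outer(d,d)/(d@d) for p,d in rays); b=sum((np.eye(3)-np.outer(d,d)/(d@d))@p for p,d in rays)
    return np.linalg.solve(A,b)
def proj(name,P,obs=None):
    c=viewer.camera_model(name)
    if name=='wrist':
        o=obs or status.get_obs();T=c['T_tool_cam'];Rt=R.from_euler('xyz',o['ee_rot']).as_matrix()
        p0=Rt@T[:3,3]+o['tool_pos'];Rc=Rt@T[:3,:3]
    else: p0=c['xyz'];Rc=R.from_euler('xyz',c['attitude']).as_matrix()
    q=Rc.T@(np.array(P)-p0); q=c['K']@np.array([q[0],-q[1],-q[2]]); return q[:2]/q[2]
E
python3 - <<'E'
from h import *
s=1.5625
c=[onz('top',np.array(p)/s,.018) for p in [(347,252),(480,290),(460,364),(323,325)]]
print(np.round(c,3)); m=np.mean(c,0); y=(c[0]+c[3]-c[1]-c[2]); yaw=np.arctan2(-y[0],y[1]); print('rig',m.round(3),yaw,np.linalg.norm(c[0]-c[1]),np.linalg.norm(c[0]-c[3]))
print('vent',tri([ray('top',np.array((305,268))/s),ray('scene',np.array((528,290))/s)]))
for a,b in [((568,298),(194,325)),((570,338),(188,284)),((573,379),(182,249))]: print('drv',tri([ray('top',np.array(a)/s),ray('scene',np.array(b)/s)]).round(3))
for p in [(543,289),(571,289),(575,404),(546,404)]: print('rack',onz('top',np.array(p)/s,.09).round(3))
Rz=R.from_euler('z',yaw).as_matrix()
for n,v in dict(vent=(0,.14,.138),clip=(0,.058,.124),slot=(0,-.15,.087)).items():
    P=m*[1,1,0]+Rz@v; print(n,P.round(3),proj('top',P)*s,proj('scene',P)*s)
E
```

```text
[[ 0.717  0.172  0.018]
 [ 0.627 -0.143  0.018]
 [ 0.452 -0.094  0.018]
 [ 0.541  0.225  0.018]]
rig [0.584 0.04  0.018] -0.2758011599195839 0.3286100276085049 0.1835144313636972
vent [0.64850758 0.25163544 0.14161657]
drv [ 0.581 -0.304  0.167]
drv [ 0.496 -0.304  0.174]
drv [ 0.412 -0.306  0.177]
rack [ 0.615 -0.274  0.09 ]
rack [ 0.616 -0.337  0.09 ]
rack [ 0.363 -0.333  0.09 ]
rack [ 0.362 -0.271  0.09 ]
vent [0.622 0.175 0.138] [340.32155508 280.32408478] [479.88170111 290.20695077]
clip [0.6   0.096 0.124] [377.03970514 291.93773672] [432.0606641 296.0954441]
slot [ 0.543 -0.104  0.087] [467.51878141 320.67517042] [314.98637391 311.04918843]
```

```bash
python3 - <<'E'
import cv2
a=cv2.imread('pics/t0.png')
im=a[150:250,170:390]; im=cv2.resize(im,None,fx=3.6,fy=3.6,interpolation=cv2.INTER_CUBIC)
s=cv2.imread('pics/s0.png')[130:250,60:180]; 
import numpy as np
cv2.imwrite('pics/t0c.png',im)
E
cat >> h.py <<'E'
def go(pos,yaw=None,tilt0=True):
    o=status.get_obs(); R0=R.from_euler('xyz',o['ee_rot'])
    yaw=o['ee_rot'][2] if yaw is None else yaw
    R1=R.from_euler('xyz',[np.pi,0,yaw])
    sh=R0.inv().apply(np.array(pos)-o['tool_pos'])*1000; rv=(R0.inv()*R1).as_rotvec(degrees=True)
    print('shift',sh.round(1),'rot',rv.round(2),'j6',o['joint_positions'][5].round(2),'t',o['time'].__round__(2)); return sh,rv
E
python3 -c "
from h import *
go((.219,-.504,.30)); go((.59,.06,.27),-.276)"
```

```text
shift [   0.    -0.2 -119.8] rot [-0.11 -0.01  0.  ] j6 -0.1 t 0.1
shift [ 565.  -369.6  -88.9] rot [-1.100e-01  3.000e-02  3.929e+01] j6 -0.1 t 0.1
```

View pics/t0c.png

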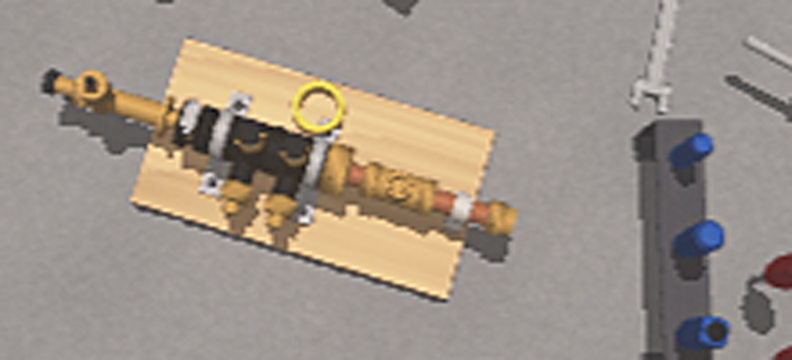

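The crop shows the manifold with the vent at (90,85), the white clip pad at (188,118), the valve at (400,185) and the rack on the right. I'll go over the rig.

>>> {"fn": "move_arm", "kwargs": {"targets": [[[0,0,-90],[0,0,0],1],[[565,-370,-89],[0,0,39.3],1],[[565,-370,-89],[0,0,39.3],1],[[565,-370,-89],[0,0,39.3],1],[[565,-370,-89],[0,0,39.3],1],[[565,-370,-89],[0,0,39.3],1],[[565,-370,-89],[0,0,39.3],1],[[565,-370,-89],[0,0,39.3],1],[[565,-370,-89],[0,0,39.3],1],[[565,-370,-89],[0,0,39.3],1],[[565,-370,-89],[0,0,39.3],1],[[565,-370,-89],[0,0,39.3],1],[[565,-370,-89],[0,0,39.3],1],[[565,-370,-89],[0,0,39.3],1],[[565,-370,-89],[0,0,39.3],1],[[565,-370,-89],[0,0,39.3],1]]}}

```text
time: 2.1
tool_pos: [0.5895, 0.0586, 0.2709]
ee_rot: [-3.142, -0.001, -0.278]
wrist_force: [-0.2, -0.7, 0.1]
width: 0.0943
```

```bash
python3 - <<'E'
from h import *
o=status.get_obs(); print(o['tool_pos'],o['ee_rot'],o['time'],o['joint_positions'],o['wrist_force'])
np.save('o1.npy',o,allow_pickle=True)
snap('wrist','w1.png',scale=1.5625)
E
```

```text
[0.58953828 0.05863077 0.27090276] [-3.14156374e+00 -9.42677087e-04 -2.78268764e-01] 2.1 [ 3.59309235e-03  1.84088320e-01  1.08626345e+00 -2.45349551e-04
  1.87032736e+00  1.85258567e+00] [-0.23701974 -0.71741019  0.09727197]
```

View pics/w1.png

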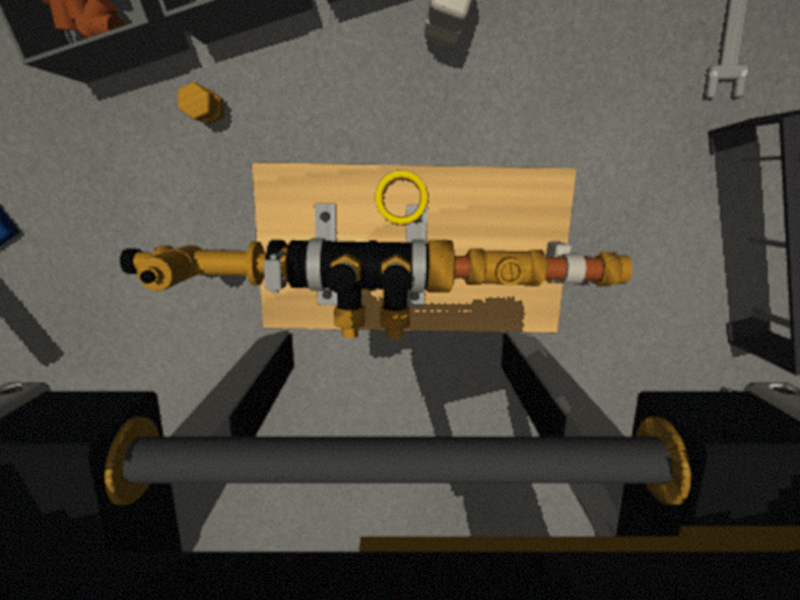

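The wrist picture shows the vent cap at (150,275), the grey clip pad at (274,272), the slot at (510,270), and the board corners at about (252,163), (575,168), (557,331) and (263,330). I'll enlarge the two ends.

```bash
python3 - <<'E'
from h import *
a=cv2.imread('pics/raw_w1.png')
A=cv2.resize(a[145:195,70:230],None,fx=5,fy=5,interpolation=cv2.INTER_CUBIC)
B=cv2.resize(a[145:205,290:420],None,fx=5,fy=5,interpolation=cv2.INTER_CUBIC)
c=np.zeros((560,800,3),np.uint8); c[:250,:800]=A; c[255:555,:650]=B
cv2.imwrite('pics/w1c.png',c)
E
```

```text
(no output)
```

View pics/w1c.png

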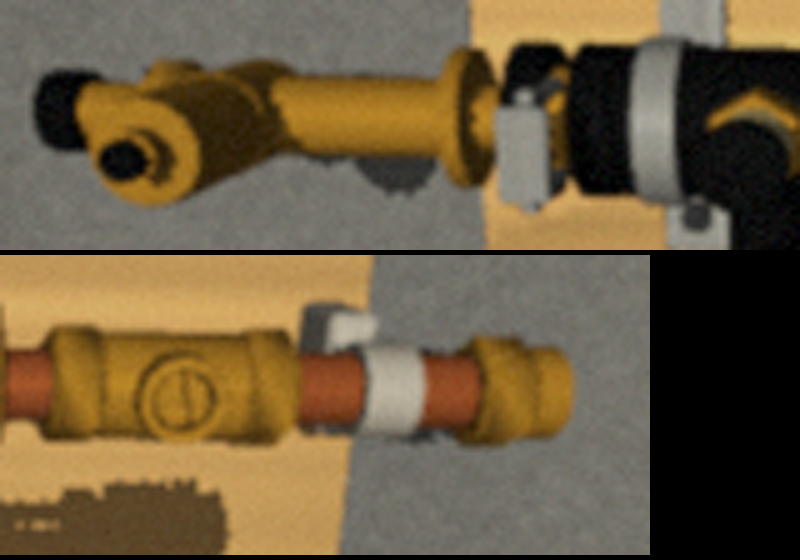

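```bash
cat > r.py <<'E'
from h import *
o=np.load('o1.npy',allow_pickle=True).item()
W=lambda x,y,z:onz('wrist',(x,y),z,o)
cap=W(70+123/5,145+160/5,.138); cyl=W(70+147/5,145+155/5,.126); clip=W(70+522/5,145+155/5,.1235)
slot=W(290+181/5,145+142/5,.089); boss=W(290+177/5,145+142/5,.093)
for n in 'cap cyl clip slot boss'.split(): print(n,globals()[n].round(4))
c=[W(x/1.5625,y/1.5625,.018) for x,y in [(252,163),(575,168),(557,331),(263,330)]]
print(np.round(c,3)); m=np.mean(c,0); print(m)
y=cap-boss; yaw=np.arctan2(-y[0],y[1]); print('yaw',yaw)
u=np.array([-np.sin(yaw),np.cos(yaw),0])
print('along y rel slot(-.15):',[(p-boss)@u-.15 for p in (cap,clip)], 'board centre',(m-boss)@u-.15)
# scene check
for p in (cap,clip,boss): print(proj('top',p)*3.6-np.array([170,150])*3.6, proj('scene',p)*1.5625)
E
python3 r.py
```

```text
cap [0.6434 0.2514 0.138 ]
cyl [0.6423 0.2525 0.126 ]
clip [0.6151 0.1594 0.1235]
slot [ 0.5543 -0.0399  0.089 ]
boss [ 0.5557 -0.038   0.093 ]
[[ 0.718  0.176  0.018]
 [ 0.622 -0.142  0.018]
 [ 0.452 -0.091  0.018]
 [ 0.545  0.228  0.018]]
[0.58409803 0.0427838  0.018     ]
yaw -0.2942924666560188
along y rel slot(-.15): [np.float64(0.1524261503750858), np.float64(0.05616126165988172)] board centre -0.06442542577322917
[90.8179773  83.48908525] [526.12442903 289.2961444 ]
[189.62794129 116.69777271] [469.51092014 294.55226452]
[396.67414785 184.93864761] [352.48415362 305.71108449]
```

```bash
python3 -c "
from h import *
go((.643,.252,.20),-.29); go((.643,.252,.097),-.29)"
```

```text
shift [  -1.7 -200.4   70.9] rot [-0.   -0.05  0.69] j6 1.85 t 2.15
shift [  -1.8 -200.4  173.9] rot [-0.   -0.05  0.69] j6 1.85 t 2.15
```

>>> {"fn": "move_arm", "kwargs": {"targets": [[[-2,-60,20],[0,0,0.7],0.3],[[-2,-120,40],[0,0,0.7],0.3],[[-2,-180,60],[0,0,0.7],0.3],[[-2,-200,71],[0,0,0.7],0.3],[[-2,-200,71],[0,0,0.7],0.3],[[-2,-200,100],[0,0,0.7],0.3],[[-2,-200,140],[0,0,0.7],0.3],[[-2,-200,174],[0,0,0.7],0.3],[[-2,-200,174],[0,0,0.7],0.3],[[-2,-200,174],[0,0,0.7],0.3]]}}

```text
time: 3.4
tool_pos: [0.6439, 0.2518, 0.0993]
ee_rot: [-3.14, -0.004, -0.29]
wrist_force: [-0.6, -0.6, 0.7]
width: 0.0614
```

```bash
python3 - <<'E'
from h import *
o=status.get_obs(); print(o['tool_pos'],o['ee_rot'],o['time'],o['width'],o['wrist_force'])
for p in [(.643,.252,.126)]: print(proj('wrist',p)*1.5625)
snap('wrist','w2.png',(50,60,450,360),scale=2)
E
```

```text
[0.64391429 0.25178369 0.0992669 ] [-3.13982867 -0.00354733 -0.29007908] 3.4 0.06137449508769802 [-0.62769497 -0.57557741  0.6787051 ]
[395.76102649 353.93922607]
```

View pics/w2.png

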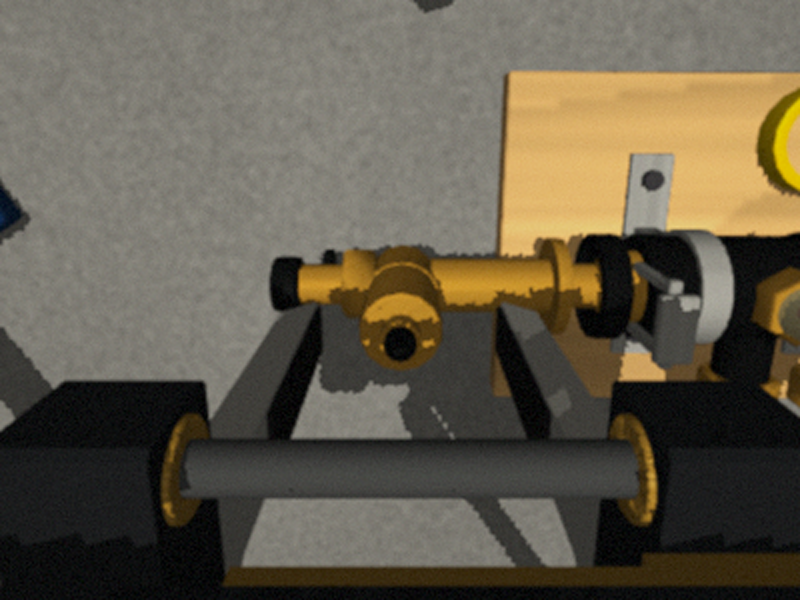

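The vent cap at (400,342) sits between the fingers, with tips at about (320,310) and (500,310), and the flange shows clear of the socket. Now I grip and push inwards (+tool y), watching the force.

>>> {"fn": "move_arm", "kwargs": {"targets": [[[0,0,0],[0,0,0],-1],[[0,0,0],[0,0,0],-1],[[0,0,0],[0,0,0],-1],[[0,0,0],[0,0,0],-1],[[0,0,0],[0,0,0],-1],[[0,2,0],[0,0,0],-1],[[0,4,0],[0,0,0],-1],[[0,6,0],[0,0,0],-1],[[0,6,0],[0,0,0],-1]]}}

```text
time: 4.58
tool_pos: [0.6408, 0.247, 0.0966]
ee_rot: [-3.142, -0.0, -0.289]
wrist_force: [1.6, 2.5, 2.0]
width: 0.0284
```

>>> {"fn": "move_arm", "kwargs": {"targets": [[[0,1,0],[0,0,0],-1],[[0,2,0],[0,0,0],-1],[[0,3,0],[0,0,0],-1],[[0,3,0],[0,0,0],-1]]}}

```text
time: 5.08
tool_pos: [0.64, 0.2443, 0.0966]
ee_rot: [3.142, -0.0, -0.288]
wrist_force: [-0.2, 3.8, 3.3]
width: 0.0286
```

>>> {"fn": "move_arm", "kwargs": {"targets": [[[0,1,0],[0,0,0],-1],[[0,2,0],[0,0,0],-1],[[0,2,0],[0,0,0],-1]]}}

```text
time: 5.45
tool_pos: [0.6398, 0.2435, 0.0966]
ee_rot: [-3.139, -0.001, -0.288]
wrist_force: [1.2, 6.3, 4.2]
width: 0.029
```

>>> {"fn": "move_arm", "kwargs": {"targets": [[[0,1,0],[0,0,0],-1],[[0,2,0],[0,0,0],-1],[[0,2,0],[0,0,0],-1]]}}

```text
time: 5.82
tool_pos: [0.6398, 0.2435, 0.0966]
ee_rot: [-3.136, -0.001, -0.287]
wrist_force: [3.5, 10.6, 2.7]
width: 0.0284
```

>>> {"fn": "move_arm", "kwargs": {"targets": [[[0,1,0],[0,0,0],-1],[[0,3,0],[0,0,0],-1],[[0,3,0],[0,0,0],-1]]}}

```text
time: 6.2
tool_pos: [0.6398, 0.2435, 0.0966]
ee_rot: [-3.13, -0.002, -0.285]
wrist_force: [6.3, 14.9, 0.7]
width: 0.0286
```

```bash
python3 - <<'E'
from h import *
o=status.get_obs(); print(o['tool_pos'],o['ee_rot'],o['time'],o['width'],o['wrist_force'])
snap('wrist','w3.png',(50,60,450,360),scale=2)
E
```

```text
[0.63980023 0.24353546 0.0966182 ] [-3.13005128e+00 -2.45930983e-03 -2.85335530e-01] 6.2 0.028620646544265615 [ 6.30698143 14.94219038  0.71053798]
```

View pics/w3.png

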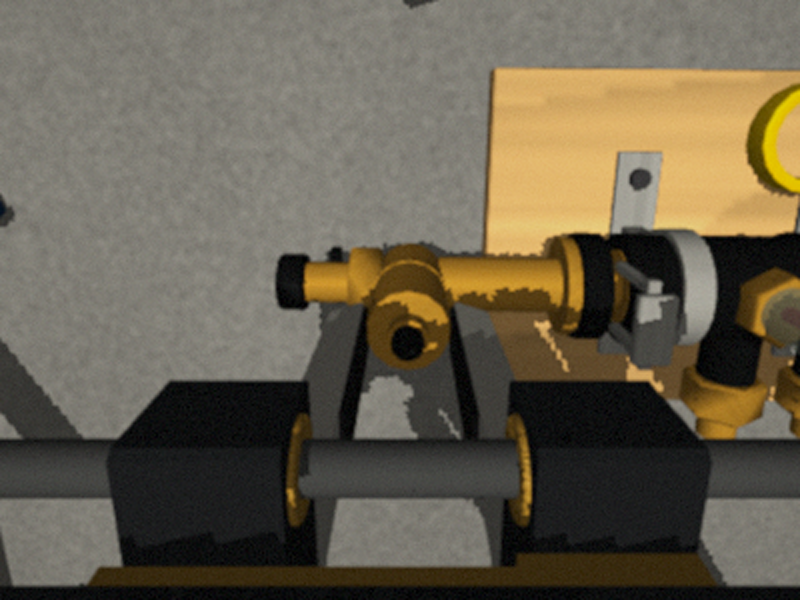

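The flange is now against the socket face (570,285) and the force rises without motion, so the end set is home. I relax, release, rise and shut the fingers over the clip.

>>> {"fn": "move_arm", "kwargs": {"targets": [[[0,-2,0],[0,0,0],-1],[[0,-5,0],[0,0,0],-1],[[0,-5,0],[0,0,0],0.2],[[0,-5,0],[0,0,0],0.3],[[0,-5,0],[0,0,0],0.3],[[0,-5,-40],[0,0,0],0.3],[[0,-5,-80],[0,0,0],0],[[0,-5,-80],[0,0,0],-1],[[0,-5,-80],[0,0,0],-1]]}}

```text
time: 7.38
tool_pos: [0.6389, 0.2418, 0.1748]
ee_rot: [3.14, 0.002, -0.289]
wrist_force: [-0.1, 0.1, -0.1]
width: 0.0343
```

```bash
python3 -c "
from h import *
go((.615,.160,.170),-.29); go((.615,.160,.130),-.29);print(status.get_obs()['wrist_force'])"
```

```text
shift [ 0.4 85.2  5. ] rot [0.09 0.09 0.06] j6 2.14 t 7.38
shift [ 0.5 85.1 45. ] rot [0.09 0.09 0.06] j6 2.14 t 7.38
[-0.05317422  0.11292931 -0.13140802]
```

>>> {"fn": "move_arm", "kwargs": {"targets": [[[0,43,0],[0,0,0],-1],[[0,85,5],[0,0,0],-1],[[0,85,5],[0,0,0],-1],[[0,85,5],[0,0,0],-1],[[0,85,25],[0,0,0],-1],[[0,85,40],[0,0,0],-1],[[0,85,48],[0,0,0],-1],[[0,85,52],[0,0,0],-1],[[0,85,56],[0,0,0],-1],[[0,85,56],[0,0,0],-1]]}}

```text
time: 8.62
tool_pos: [0.6153, 0.1609, 0.1204]
ee_rot: [-3.142, -0.0, -0.288]
wrist_force: [0.5, -0.7, -0.8]
width: 0.0007
```

>>> {"fn": "move_arm", "kwargs": {"targets": [[[0,0,3],[0,0,0],-1],[[0,0,6],[0,0,0],-1],[[0,0,6],[0,0,0],-1]]}}

```text
time: 9.0
tool_pos: [0.615, 0.1608, 0.1139]
ee_rot: [3.141, 0.001, -0.288]
wrist_force: [0.2, -0.7, 0.0]
width: 0.0007
```

>>> {"fn": "move_arm", "kwargs": {"targets": [[[0,0,3],[0,0,0],-1],[[0,0,6],[0,0,0],-1],[[0,0,8],[0,0,0],-1],[[0,0,8],[0,0,0],-1]]}}

```text
time: 9.5
tool_pos: [0.615, 0.1609, 0.1059]
ee_rot: [3.141, 0.001, -0.288]
wrist_force: [-0.6, -0.3, -0.2]
width: 0.0005
```

No force yet, so I'll look before going on.

```bash
python3 - <<'E'
from h import *
o=status.get_obs(); np.save('o4.npy',o,allow_pickle=True)
a=viewer.snapshot('wrist')[:,:,::-1]; b=viewer.snapshot('scene')[:,:,::-1]
cv2.imwrite('pics/raw_w4.png',a);cv2.imwrite('pics/raw_s4.png',b)
A=cv2.resize(a[120:320,150:350],(400,400),interpolation=cv2.INTER_CUBIC)
B=cv2.resize(b[150:230,270:350],(400,400),interpolation=cv2.INTER_CUBIC)
cv2.imwrite('pics/c4.png',np.hstack([A,B]))
E
```

```text
(no output)
```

View pics/c4.png

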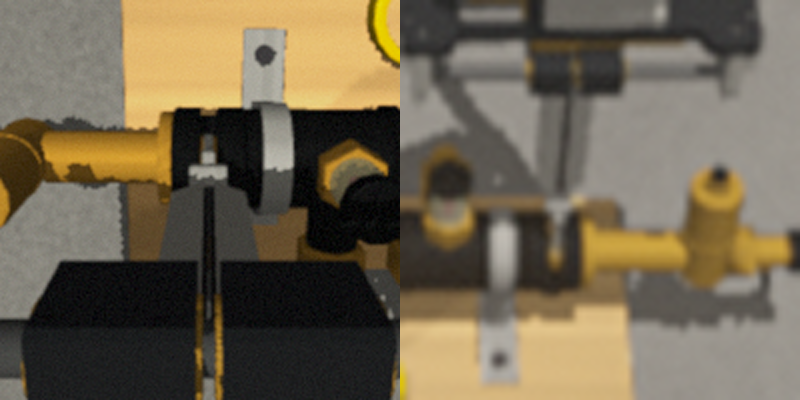

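The pad's front edge shows under the finger tips at (208,175) and the legs have sunk, so the fingers are on the pad. I press on until the force shows a stop.

>>> {"fn": "move_arm", "kwargs": {"targets": [[[0,0,2],[0,0,0],-1],[[0,0,4],[0,0,0],-1],[[0,0,4],[0,0,0],-1]]}}

```text
time: 9.98
tool_pos: [0.6151, 0.1609, 0.1019]
ee_rot: [3.141, 0.0, -0.288]
wrist_force: [-0.5, -0.5, 0.7]
width: 0.0006
```

>>> {"fn": "move_arm", "kwargs": {"targets": [[[0,0,2],[0,0,0],-1],[[0,0,3],[0,0,0],-1],[[0,0,3],[0,0,0],-1]]}}

```text
time: 10.35
tool_pos: [0.6153, 0.1609, 0.0995]
ee_rot: [-3.142, -0.0, -0.288]
wrist_force: [-0.3, -0.4, 1.1]
width: 0.0009
```

```bash
python3 - <<'E'
from h import *
o=np.load('o4.npy',allow_pickle=True).item()
f=lambda p:(proj('wrist',p,o)-[150,120])*2
print('tcp',f(o['tool_pos']))
th=-.288;ux=np.array([np.cos(th),np.sin(th),0]);uy=np.array([-np.sin(th),np.cos(th),0])
for z in (.106,.1235): print(z,[f(np.array([.615,.160,z])+ux*a) .round() for a in (-.013,0,.013,.02)])
for v in (165,180): print(onz('wrist',(150+208/2,120+v/2),.106,o),onz('wrist',(150+208/2,120+v/2),.1235,o))
b=status.get_obs();print(b['joint_torque'],b['wrist_force'],b['wrist_torque'])
a=viewer.snapshot('wrist')[:,:,::-1]; s=viewer.snapshot('scene')[:,:,::-1]
A=cv2.resize(a[140:240,200:300],(400,400),interpolation=cv2.INTER_CUBIC)
B=cv2.resize(s[165:225,285:345],(400,400),interpolation=cv2.INTER_CUBIC)
cv2.imwrite('pics/c5.png',np.hstack([A,B]))
np.save('o5.npy',b,allow_pickle=True)
E
```

```text
tcp [206.70036288 184.30897947]
0.106 [array([209., 215.]), array([209., 184.]), array([209., 152.]), array([209., 135.])]
0.1235 [array([209., 233.]), array([209., 200.]), array([209., 166.]), array([209., 147.])]
[0.62257911 0.15810999 0.106     ] [0.62802479 0.15650812 0.1235    ]
[0.61665449 0.15986846 0.106     ] [0.62261196 0.15811468 0.1235    ]
[-1.43006514e-02 -4.19585609e+01 -2.94006014e+01 -1.36350872e-02
 -2.16478156e-01  1.30687559e-05] [-0.31679929 -0.44500539  1.14711068] [0.06711441 0.09038629 0.04657327]
```

View pics/c5.png

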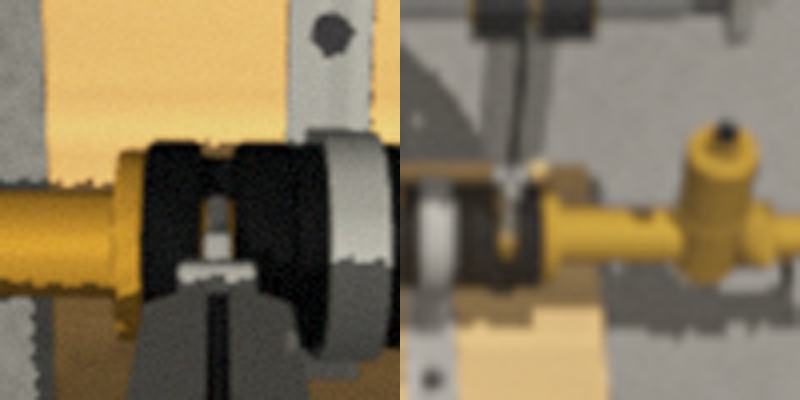

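```bash
python3 - <<'E'
from h import *
o=np.load('o5.npy',allow_pickle=True).item(); t=o['tool_pos']
th=-.288;ux=np.array([np.cos(th),np.sin(th),0]);uy=np.array([-np.sin(th),np.cos(th),0])
f=lambda p:((proj('scene',p)-[285,165])*400/60+[400,0]).round()
g=lambda p:((proj('wrist',p,o)-[200,140])*4).round()
for a in (0,.008):
  for z in (0,.005,.01,.02): print(a,z,f(t+a*ux+[0,0,z]),g(t+a*ux+[0,0,z]))
for c in [(.615,.160),(.608,.162),(.622,.158)]:
  for z in (.106,.1235):
    P=lambda a,b:np.array([*c,z])+a*ux+b*uy
    print(c,z,'scene',[f(P(a,b)).tolist() for a,b in [(.013,.007),(.013,-.007),(-.013,-.007),(-.013,.007)]],'wrist',[g(P(a,0)).tolist() for a in(.013,-.013)])
E
```

```text
0 0 [503. 194.] [213. 289.]
0 0.005 [504. 186.] [213. 298.]
0 0.01 [505. 178.] [213. 307.]
0 0.02 [506. 163.] [213. 327.]
0.008 0 [504. 209.] [213. 250.]
0.008 0.005 [505. 201.] [213. 258.]
0.008 0.01 [506. 193.] [213. 266.]
0.008 0.02 [507. 177.] [213. 285.]
(0.615, 0.16) 0.106 scene [[521.0, 208.0], [487.0, 208.0], [483.0, 160.0], [517.0, 160.0]] wrist [[218.0, 235.0], [218.0, 363.0]]
(0.615, 0.16) 0.1235 scene [[524.0, 181.0], [489.0, 181.0], [486.0, 132.0], [520.0, 132.0]] wrist [[219.0, 265.0], [219.0, 403.0]]
(0.608, 0.162) 0.106 scene [[520.0, 194.0], [485.0, 194.0], [482.0, 147.0], [516.0, 146.0]] wrist [[219.0, 272.0], [219.0, 398.0]]
(0.608, 0.162) 0.1235 scene [[522.0, 167.0], [488.0, 167.0], [485.0, 119.0], [519.0, 119.0]] wrist [[219.0, 305.0], [219.0, 440.0]]
(0.622, 0.158) 0.106 scene [[522.0, 222.0], [488.0, 222.0], [484.0, 173.0], [518.0, 173.0]] wrist [[218.0, 198.0], [218.0, 328.0]]
(0.622, 0.158) 0.1235 scene [[525.0, 194.0], [490.0, 195.0], [487.0, 146.0], [521.0, 146.0]] wrist [[218.0, 225.0], [218.0, 366.0]]
```

Both cameras agree that the pad is still about 17 mm up at the predicted place, and the finger tips appear to end above it. So the real tips seem to sit higher than the nominal TCP. I'll keep going down in small steps while watching the force.

>>> {"fn": "move_arm", "kwargs": {"targets": [[[0,0,2],[0,0,0],-1],[[0,0,3],[0,0,0],-1],[[0,0,3],[0,0,0],-1]]}}

```text
time: 10.82
tool_pos: [0.6153, 0.1609, 0.0963]
ee_rot: [-3.142, -0.0, -0.288]
wrist_force: [-0.6, 0.5, 2.1]
width: 0.0002
```

>>> {"fn": "move_arm", "kwargs": {"targets": [[[0,0,2],[0,0,0],-1],[[0,0,3],[0,0,0],-1],[[0,0,3],[0,0,0],-1]]}}

```text
time: 11.2
tool_pos: [0.6153, 0.1609, 0.093]
ee_rot: [3.141, 0.0, -0.288]
wrist_force: [-0.4, -0.8, 1.7]
width: 0.0
```

```bash
python3 - <<'E'
from h import *
o=status.get_obs(); print(o['wrist_force'],o['tool_pos'])
a=viewer.snapshot('wrist')[:,:,::-1]; s=viewer.snapshot('scene')[:,:,::-1]
cv2.imwrite('pics/raw_w6.png',a);cv2.imwrite('pics/raw_s6.png',s)
w4=cv2.imread('pics/raw_w4.png');s4=cv2.imread('pics/raw_s4.png');s0=cv2.imread('pics/s0.png')
print('rows 190..225'); print(w4[190:225,250:258].mean((1,2)).astype(int));print(a[190:225,250:258].mean((1,2)).astype(int))
print('scene rows 175..205 col 300..304')
for i in (s0,s4,s): print(i[175:205,300:304].mean((1,2)).astype(int))
E
```

```text
[-0.42422938 -0.78398544  1.71298474] [0.61526776 0.16090181 0.09297945]
rows 190..225
[ 63  64  63  61  62  76 110 131 134 135 135 116  93 125 154 161 162 155
 122  85  73  71  63  49  34  34  32  33  32  32  30  30  30  29  29]
[ 48  51  60  63  65  65  64  65  91 122 134 136 135 135 115  89 120 154
 146 119  97  74  64  50  33  34  33  34  32  33  31  30  30  30  31]
scene rows 175..205 col 300..304
[138 137 138 138 138 138 138 138 142 156 165 165 163 163 164 161 145 120
 110  95  76  72  78  84  86  84  85  88  82  71]
[ 87  86  86  88  89  88  87  88  87  86  86  83  85  92 110 140 147 125
 110  95  79  77  80  82  85  90  85  69  57  45]
[ 88  86  86  87  88  88  88  87  88  88  87  84  83  84  87  88 105 139
 143 119 102  83  78  80  84  86  83  74  57  43]
```

The profiles show the pad edge moving down in the scene view (row 192 to 194.5) with about 2 N, so the pad is now being pushed. I continue until it stops.

>>> {"fn": "move_arm", "kwargs": {"targets": [[[0,0,2],[0,0,0],-1],[[0,0,4],[0,0,0],-1],[[0,0,4],[0,0,0],-1]]}}

```text
time: 11.68
tool_pos: [0.6153, 0.1609, 0.0889]
ee_rot: [3.141, -0.0, -0.288]
wrist_force: [-0.5, -0.5, 1.7]
width: 0.0003
```

>>> {"fn": "move_arm", "kwargs": {"targets": [[[0,0,2],[0,0,0],-1],[[0,0,4],[0,0,0],-1],[[0,0,4],[0,0,0],-1]]}}

```text
time: 12.05
tool_pos: [0.6153, 0.1609, 0.0849]
ee_rot: [3.142, -0.0, -0.288]
wrist_force: [0.7, -0.3, 1.8]
width: 0.0004
```

>>> {"fn": "move_arm", "kwargs": {"targets": [[[0,0,2],[0,0,0],-1],[[0,0,3],[0,0,0],-1],[[0,0,3],[0,0,0],-1]]}}

```text
time: 12.42
tool_pos: [0.6153, 0.1609, 0.0821]
ee_rot: [3.142, -0.0, -0.288]
wrist_force: [-0.5, 0.1, 1.7]
width: 0.0004
```

```bash
python3 - <<'E'
from h import *
o=status.get_obs(); print(o['wrist_force'],o['tool_pos'])
a=viewer.snapshot('wrist')[:,:,::-1]; s=viewer.snapshot('scene')[:,:,::-1]
cv2.imwrite('pics/raw_w7.png',a);cv2.imwrite('pics/raw_s7.png',s)
print(a[190:225,250:258].mean((1,2)).astype(int))
print('scene rows 175..205 col 300..304')
print(s[175:205,300:304].mean((1,2)).astype(int))
E
```

```text
[-0.53571531  0.06798063  1.68981961] [0.61526871 0.16089311 0.08213403]
[ 48  51  51  52  52  56  57  63  93 126 136 137 137 135 116  97 125 156
 144 106  78  73  65  50  34  32  33  34  32  33  29  31  31  31  32]
scene rows 175..205 col 300..304
[ 61  78  86  88  88  88  89  89  88  88  87  84  83  85  87  87  88  87
  93 114 125 117 104  88  79  82  84  81  76  64]
```

The pad is now tracking the tool. I continue to the stop.

>>> {"fn": "move_arm", "kwargs": {"targets": [[[0,0,2],[0,0,0],-1],[[0,0,3],[0,0,0],-1],[[0,0,3],[0,0,0],-1]]}}

```text
time: 12.9
tool_pos: [0.6154, 0.161, 0.082]
ee_rot: [-3.141, -0.002, -0.288]
wrist_force: [-3.7, -0.6, 10.7]
width: 0.0006
```

>>> {"fn": "move_arm", "kwargs": {"targets": [[[0,0,2],[0,0,0],-1],[[0,0,3],[0,0,0],-1],[[0,0,3],[0,0,0],-1]]}}

```text
time: 13.28
tool_pos: [0.6156, 0.161, 0.0819]
ee_rot: [-3.14, -0.003, -0.288]
wrist_force: [-7.8, -0.8, 19.0]
width: 0.0005
```

The clip stopped at 19 N with about 18 mm of travel since first contact, so it is seated. The real finger tips lie about 24 mm behind the nominal TCP. I'll rise, then regrip the vent lower.

>>> {"fn": "move_arm", "kwargs": {"targets": [[[0,0,-10],[0,0,0],-1],[[0,0,-50],[0,0,0],0],[[0,0,-90],[0,0,0],0.3],[[0,0,-90],[0,0,0],0.3],[[0,0,-90],[0,0,0],0.3]]}}

```text
time: 13.9
tool_pos: [0.6146, 0.1608, 0.1644]
ee_rot: [3.14, 0.002, -0.288]
wrist_force: [-0.4, -0.3, -0.7]
width: 0.0372
```

```bash
python3 -c "
from h import *
go((.6398,.2435,.170),-.288); go((.6398,.2435,.076),-.288)
o=status.get_obs();print(o['tool_pos'],o['wrist_force'])
p=[]
b=viewer.snapshot('scene')[:,:,::-1];cv2.imwrite('pics/raw_s8.png',b)
print(b[175:205,300:304].mean((1,2)).astype(int))"
```

```text
shift [  0.6 -86.4  -5.7] rot [ 0.07  0.13 -0.02] j6 2.03 t 13.9
shift [  0.8 -86.5  88.3] rot [ 0.07  0.13 -0.02] j6 2.03 t 13.9
[0.61462183 0.16082271 0.16441967] [-0.38928717 -0.33244488 -0.71478941]
[142 142 142 142 142 142 143 143 143 145 144 144 138 125 137 158 163 163
 165 166 151 122 102  87  78  82  83  81  74  64]
```

The scene profile shows the pad bright rows moved from 184–191 to 190–195, which is about 18 mm, so the clip is down. Now the vent.

>>> {"fn": "move_arm", "kwargs": {"targets": [[[1,-45,0],[0,0,0],0.3],[[1,-86,0],[0,0,0],0.3],[[1,-86,0],[0,0,0],0.3],[[1,-86,30],[0,0,0],0.3],[[1,-86,60],[0,0,0],0.3],[[1,-86,88],[0,0,0],0.3],[[1,-86,88],[0,0,0],0.3],[[1,-86,88],[0,0,0],-1],[[1,-86,88],[0,0,0],-1],[[1,-86,88],[0,0,0],-1],[[1,-86,88],[0,0,0],-1]]}}

```text
time: 15.32
tool_pos: [0.6412, 0.2431, 0.0795]
ee_rot: [-3.141, -0.002, -0.288]
wrist_force: [-0.2, -0.9, 2.4]
width: 0.0296
```

>>> {"fn": "move_arm", "kwargs": {"targets": [[[0,-1,0],[0,0,0],-1],[[0,-2,0],[0,0,0],-1],[[0,-3,0],[0,0,0],-1],[[0,-4,0],[0,0,0],-1],[[0,-4,0],[0,0,0],-1]]}}

```text
time: 15.95
tool_pos: [0.6419, 0.2455, 0.0795]
ee_rot: [3.14, -0.001, -0.289]
wrist_force: [-2.3, -4.9, 5.9]
width: 0.0294
```

>>> {"fn": "move_arm", "kwargs": {"targets": [[[0,-1,0],[0,0,0],-1],[[0,-2,0],[0,0,0],-1],[[0,-2,0],[0,0,0],-1]]}}

```text
time: 16.32
tool_pos: [0.6421, 0.2461, 0.0795]
ee_rot: [3.137, -0.001, -0.29]
wrist_force: [-4.1, -7.5, 6.1]
width: 0.0296
```

>>> {"fn": "move_arm", "kwargs": {"targets": [[[0,-1,0],[0,0,0],-1],[[0,-2,0],[0,0,0],-1],[[0,-3,0],[0,0,0],-1],[[0,-3,0],[0,0,0],-1]]}}

```text
time: 16.82
tool_pos: [0.6423, 0.247, 0.0794]
ee_rot: [3.133, 0.0, -0.291]
wrist_force: [-6.1, -12.5, 8.1]
width: 0.0295
```

>>> {"fn": "move_arm", "kwargs": {"targets": [[[0,-1,0],[0,0,0],-1],[[0,-1.5,0],[0,0,0],-1],[[0,-1.5,0],[0,0,0],-1],[[0,-1.5,0],[0,0,0],-1],[[0,-1.5,0],[0,0,0],-1],[[0,-1.5,0],[0,0,0],-1],[[0,-1.5,0],[0,0,0],-1],[[0,-1.5,0],[0,0,0],-1],[[0,-1.5,0],[0,0,0],-1],[[0,-1.5,0],[0,0,0],-1]]}}

```text
time: 18.08
tool_pos: [0.6424, 0.2472, 0.0794]
ee_rot: [3.131, 0.001, -0.292]
wrist_force: [-6.5, -13.0, 9.0]
width: 0.0294
```

Tug held for over 1.2 s at 14.5 N, about 4.4 mm out. Relax, release and rise.

>>> {"fn": "move_arm", "kwargs": {"targets": [[[0,3,0],[0,0,0],-1],[[0,6,0],[0,0,0],-1],[[0,9,0],[0,0,0],-1],[[0,12,0],[0,0,0],-1],[[0,12,0],[0,0,0],-1],[[0,11,0],[0,0,0],0.3],[[0,11,0],[0,0,0],0.3],[[0,11,0],[0,0,0],0.3],[[0,11,-50],[0,0,0],0.3],[[0,11,-110],[0,0,0],0.3],[[0,11,-170],[0,0,0],1],[[0,11,-170],[0,0,0],1]]}}

```text
time: 19.58
tool_pos: [0.6428, 0.2431, 0.2563]
ee_rot: [-3.135, -0.011, -0.289]
wrist_force: [0.9, -0.8, -0.5]
width: 0.0774
```

```bash
python3 -c "
from h import *
go((.44,-.22,.27),-.288);go((.44,-.22,.27),0)"
```

```text
shift [-62.5 501.5 -17.9] rot [-0.4  -0.66 -0.03] j6 2.14 t 19.57
shift [-62.5 501.5 -17.9] rot [ -0.3   -0.71 -16.53] j6 2.14 t 19.57
```

```bash
python3 -c "
from h import *
go((.496,-.34,.27),1.571)"
```

```text
shift [ 25.4 600.6 -17.6] rot [   0.33   -0.83 -106.54] j6 2.14 t 19.57
```

>>> {"fn": "move_arm", "kwargs": {"targets": [[[25,600,-18],[0,0,-106],1],[[25,600,-18],[0,0,-106],1],[[25,600,-18],[0,0,-106],1],[[25,600,-18],[0,0,-106],1],[[25,600,-18],[0,0,-106],1],[[25,600,-18],[0,0,-106],1],[[25,600,-18],[0,0,-106],1],[[25,600,-18],[0,0,-106],1],[[25,600,-18],[0,0,-106],1],[[25,600,-18],[0,0,-106],1],[[25,600,-18],[0,0,-106],1],[[25,600,-18],[0,0,-106],1],[[25,600,-18],[0,0,-106],1],[[25,600,-18],[0,0,-106],1]]}}

```text
time: 21.32
tool_pos: [0.4942, -0.3386, 0.2661]
ee_rot: [-3.141, -0.0, 1.563]
wrist_force: [1.1, 0.3, 0.5]
width: 0.0944
```

```bash
python3 - <<'E'
from h import *
o=status.get_obs(); print(o['tool_pos'],o['ee_rot'],o['time'],o['wrist_force'])
np.save('o9.npy',o,allow_pickle=True)
for p in [(.581,-.304,.18),(.496,-.304,.18),(.412,-.304,.18)]: print(proj('wrist',p))
snap('wrist','w9.png',(100,80,420,280),scale=2.5)
E
```

```text
[ 0.49420521 -0.33864342  0.26612618] [-3.14141484e+00 -2.35098072e-04  1.56277400e+00] 21.325 [1.07251759 0.33034538 0.49518758]
[335.80880153 152.2354756 ]
[255.56756318 152.89554451]
[176.35830944 153.54712426]
```

View pics/w9.png

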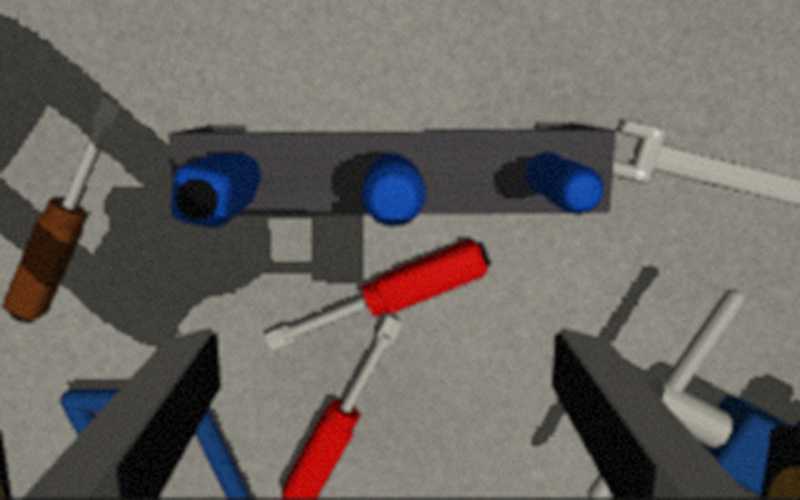

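Three blue drivers: left (198,193) has a square top with a dark button, middle (393,190) is round and thick, right (583,187) is round and thin. The red ones (430,275 / 340,420) and the brown one (50,260) lie on the bench and are left alone. The left one fits the description, so I confirm it enlarged and read its yaw.

```bash
python3 - <<'E'
from h import *
a=cv2.imread('pics/raw_w9.png')[125:185,155:225]
cv2.imwrite('pics/w9c.png',cv2.resize(a,None,fx=10,fy=10,interpolation=cv2.INTER_CUBIC))
E
```

```text
(no output)
```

View pics/w9c.png

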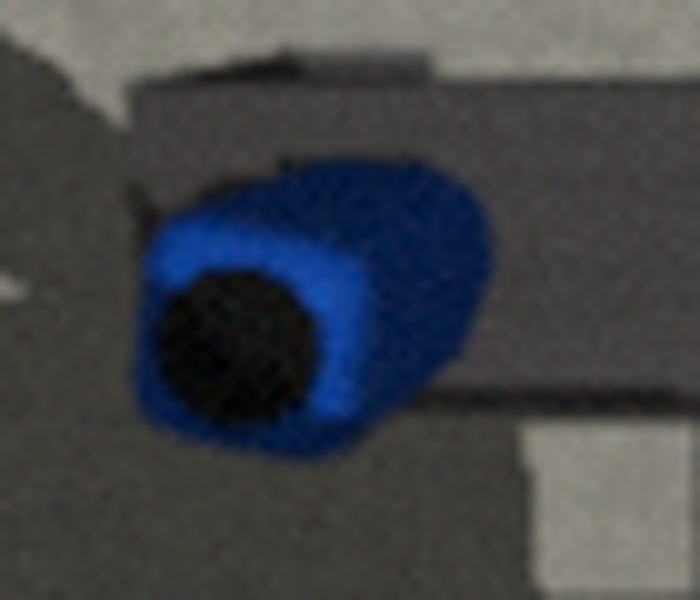

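```bash
python3 - <<'E'
from h import *
o=np.load('o9.npy',allow_pickle=True).item()
W=lambda x,y,z:onz('wrist',(155+x/10,125+y/10),z,o)
print('button',W(237,345,.179),'mid other',onz('wrist',(100+393/2.5,80+190/2.5),.179,o),onz('wrist',(100+583/2.5,80+187/2.5),.17,o))
for a,b in [((190,222),(340,250)),((366,280),(346,405))]:
    d=W(*b,.176)-W(*a,.176); print(d,np.degrees(np.arctan2(d[1],d[0])))
print('rack edges',[W(x,y,.09).round(4) for x,y in ((135,90),(690,83),(450,392),(680,398))])
# blue mask fit of bright top
a=cv2.imread('pics/raw_w9.png'); hsv=cv2.cvtColor(a,cv2.COLOR_BGR2HSV)
s=a[125:185,155:225].astype(int); m=(s[:,:,0]>150)
print(np.argwhere(m).min(0),np.argwhere(m).max(0),m.sum())
go((*W(237,345,.179)[:2],.26),1.571)
E
```

```text
button [ 0.41370476 -0.31053109  0.179     ] mid other [ 0.49772336 -0.30746277  0.179     ] [ 0.58131636 -0.30813405  0.17      ]
[ 0.01582497 -0.00311821  0.        ] -11.146963435102393
[-0.00307841 -0.01358248  0.        ] -102.77010759188198
rack edges [array([ 0.3777, -0.2892,  0.09  ]), array([ 0.4535, -0.2889,  0.09  ]), array([ 0.4183, -0.3313,  0.09  ]), array([ 0.4505, -0.3324,  0.09  ])]
[24 17] [40 34] 36
shift [ 27.6 -80.8   6.3] rot [ 0.    0.   -0.47] j6 -0.69 t 21.38
```

The enlarged crop confirms a square handle with a round dark button, its flats turned about 12° clockwise. I'll go to it with the jaws along the row, turned to the flats.

```bash
python3 -c "
from h import *
go((.4135,-.3105,.22),1.361);go((.4135,-.3105,.085),1.361)"
```

```text
shift [ 27.6 -81.   46.3] rot [ 0.    0.   11.56] j6 -0.69 t 21.38
shift [ 27.6 -81.  181.3] rot [ 0.    0.   11.56] j6 -0.69 t 21.38
```

>>> {"fn": "move_arm", "kwargs": {"targets": [[[14,-41,20],[0,0,6],0.3],[[28,-81,46],[0,0,11.6],0.3],[[28,-81,46],[0,0,11.6],0.3],[[28,-81,46],[0,0,11.6],0.3],[[28,-81,90],[0,0,11.6],0.3],[[28,-81,140],[0,0,11.6],0.3],[[28,-81,181],[0,0,11.6],0.3],[[28,-81,181],[0,0,11.6],0.3],[[28,-81,181],[0,0,11.6],0.3]]}}

```text
time: 22.5
tool_pos: [0.4154, -0.3127, 0.0883]
ee_rot: [3.137, 0.003, 1.36]
wrist_force: [0.4, 0.4, 0.0]
width: 0.0609
```

>>> {"fn": "move_arm", "kwargs": {"targets": [[[0,0,0],[0,0,0],-1],[[0,0,0],[0,0,0],-1],[[0,0,0],[0,0,0],-1],[[0,0,0],[0,0,0],-1]]}}

```text
time: 23.0
tool_pos: [0.4131, -0.3111, 0.0856]
ee_rot: [3.141, 0.0, 1.359]
wrist_force: [0.5, 0.4, 1.4]
width: 0.0257
```

```bash
python3 - <<'E'
from h import *
o=np.load('o1.npy',allow_pickle=True).item()
g=cv2.imread('pics/raw_w1.png').astype(int).sum(2)[163:186,315:338]//3
print('cols 315..'); print(g)
go((.413,-.311,.24)); go((.5555,-.0385,.24),1.571-.288)
E
```

```text
cols 315..
[[ 90  90  96  85  87  86  87  92  88  87  79  85  83  88  86  82  90  83
   83  81  85  80  78]
 [ 97 100  94  96  96  92  88  79  75  74  67  67  68  75  76  84  89  89
   87  90  88  88  86]
 [100  98 105 100 102  88  65  57  55  67  72  77  81  84  76  81  91  91
   94  95  94  94  95]
 [107 105 103 100  95  70  58  68  85  97 103 110 113 107  97  94  94  98
  101  99  97 100  95]
 [104 103 107  97  73  50  70  97 112 115 110  98 100 103 105 110 107  97
   97  98 105  99  99]
 [109 112 108  74  59  77  96 110 110 101  98  80  83  93  88  98  99 101
  100 105 107 102 105]
 [115 117  98  67  74 104 110  97  97 106 108  89  92  98  82  73  83  97
   97  97 103 110 107]
 [118 116  90  59  90 110 107  91  98 108 110  93  86 112  98  88  72  88
  103 106 106 113 105]
 [119 116  82  73 105 107  96  99 103 109 109  85  91 107 110 110  77  71
   99 110 109 114 113]
 [116  96  70  81 107  98  88 105 111 111 111  87  87 107 113 106  83  59
   91 107  98 104 111]
 [110  91  72  85 106  93  94 106 108 104 107  95  86 105 111 109  85  62
   85 103 100 100 107]
 [102  84  63  88 107 
[... 574 characters left out ...]
 60  59  81  98 106 100  93  85  85  87  95 105 109  99  84
   78  77  73  73  73]
 [ 89  95  78  74  75  70  82 102 109 110 114 111 112 109 114 101  85  71
   63  64  62  56  54]
 [141 136 126 121 127 122 112 122 130 125 123 125 125 124 136 125 115 113
  112 110  93  74  73]
 [151 151 153 151 146 149 153 152 148 146 143 148 143 147 151 149 150 149
  153 151 137 122 120]
 [153 148 149 151 150 152 149 148 148 150 149 150 150 148 148 147 151 148
  146 147 151 149 144]
 [148 148 146 146 146 145 147 147 149 144 149 149 146 146 148 146 151 147
  149 143 149 146 150]]
shift [   0.    -0.  -154.4] rot [0.01 0.02 0.  ] j6 -0.54 t 23.0
shift [ 296.4   82.1 -154.4] rot [0.01 0.02 4.37] j6 -0.54 t 23.0
```

>>> {"fn": "move_arm", "kwargs": {"targets": [[[0,0,-40],[0,0,0],-1],[[0,0,-90],[0,0,0],-1],[[0,0,-145],[0,0,0],-1],[[0,0,-165],[0,0,0],-1],[[0,0,-165],[0,0,0],-1]]}}

```text
time: 23.62
tool_pos: [0.4137, -0.3116, 0.252]
ee_rot: [3.138, 0.002, 1.359]
wrist_force: [-0.1, -0.3, -2.4]
width: 0.0257
```

```bash
python3 - <<'E'
from h import *
o1=np.load('o1.npy',allow_pickle=True).item()
a=onz('wrist',(326.9+.4,177.5),.090,o1);b=onz('wrist',(326+.4,167.5),.090,o1)
d=b-a; print('slot yaw',np.arctan2(d[1],d[0]),'len',np.linalg.norm(d),'mid',(a+b)/2)
# boss ring centre from outer/inner edges: cols 317..332 row 163..179
o=status.get_obs();print(o['tool_pos'],o['wrist_force'])
s=viewer.snapshot('scene')[:,:,::-1];cv2.imwrite('pics/raw_s10.png',s)
w=viewer.snapshot('wrist')[:,:,::-1];cv2.imwrite('pics/raw_w10.png',w)
t=o['tool_pos']; ax=np.array([t[0],t[1],0])
gz=.135+t[2]-.0856
for dz in (-.05,-.08,-.11,-.123): print(dz,'scene',proj('scene',ax+[0,0,gz+dz]).round(1),'wrist',proj('wrist',ax+[0,0,gz+dz]).round(1))
p=proj('scene',ax+[0,0,gz-.115]); x,y=p.round().astype(int)
print(s[y-12:y+12:2,x-8:x+9].sum(2)//3)
E
```

```text
slot yaw -0.1236562722701651 len 0.014798449747336158 mid [ 0.5549801  -0.04016309  0.09      ]
[ 0.41369604 -0.31155538  0.25202379] [-0.05793775 -0.25057697 -2.38080828]
-0.05 scene [106.9 140.1] wrist [255.6 213.6]
-0.08 scene [109.9 148.4] wrist [255.5 201.8]
-0.11 scene [112.9 156.3] wrist [255.4 192.5]
-0.123 scene [114.2 159.7] wrist [255.3 189.1]
[[147 148 143 121  96  85 105 131 128 103  82  79  80  80  80  80  80]
 [145 146 147 141 116  92  85  86  80  78  79  82  82  80  79  80  90]
 [147 146 143 125  98  89  88  81  78  80  81  78  79  78  92 117 137]
 [141 126  99  83  79  82  87  86  81  78  78  90 111 122 136 144 143]
 [101  83  80  80  80  81  87  90  86  87 115 137 144 144 142 141 143]
 [ 80  81  79  81  81  80  82  85  83  91 117 135 140 142 140 140 142]
 [ 81  81  80  82  81  81  81  82  82  77  76  83  94 108  98  88  88]
 [ 82  81  83  82  82  81  81  82  84  82  81  79  77  77  80  80  77]
 [ 52  51  57  62  64  65  66  71  74  80  82  80  78  80  79  79  79]
 [ 47  46  43  46  43  43  46  46  50  58  59  67  76  81  78  78  79]
 [ 49  50  45  48  49  46  48  48  45  43  47  53  66  79  80  80  81]
 [ 42  45  47  47  49  46  45  49  46  51  72  90  96  97  96  94  91]]
```

```bash
python3 -c "
from h import *
go((.555,-.0395,.25),1.447);go((.555,-.0395,.187),1.447)"
```

```text
shift [294.9  82.2  -1.2] rot [-0.12 -0.08 -5.03] j6 -0.54 t 23.73
shift [294.9  82.4  61.8] rot [-0.12 -0.08 -5.03] j6 -0.54 t 23.73
```

>>> {"fn": "move_arm", "kwargs": {"targets": [[[60,16,0],[0,0,-1],-1],[[120,32,0],[0,0,-2],-1],[[180,48,0],[0,0,-3],-1],[[240,66,0],[0,0,-5],-1],[[295,82,0],[0,0,-5],-1],[[295,82,0],[0,0,-5],-1],[[295,82,30],[0,0,-5],-1],[[295,82,60],[0,0,-5],-1],[[295,82,60],[0,0,-5],-1],[[295,82,60],[0,0,-5],-1]]}}

```text
time: 24.98
tool_pos: [0.5551, -0.0405, 0.1906]
ee_rot: [-3.142, 0.0, 1.445]
wrist_force: [-0.8, 0.7, -0.9]
width: 0.0258
```

```bash
python3 - <<'E'
from h import *
o=status.get_obs(); t=o['tool_pos']; print(t,o['ee_rot'],o['time'],o['wrist_force'])
np.save('o11.npy',o,allow_pickle=True)
w=viewer.snapshot('wrist')[:,:,::-1];s=viewer.snapshot('scene')[:,:,::-1]
cv2.imwrite('pics/raw_w11.png',w);cv2.imwrite('pics/raw_s11.png',s)
tip=np.array([t[0],t[1],t[2]-.0736]); sl=np.array([.555,-.0395,.089])
print('tip',proj('wrist',tip),proj('scene',tip),'slot',proj('wrist',sl),proj('scene',sl))
x,y=proj('wrist',tip).astype(int); X,Y=proj('scene',tip).astype(int)
A=w[y-35:y+35,x-28:x+28];B=s[Y-35:Y+15,X-20:X+20]
A=cv2.resize(A,(440,550),interpolation=cv2.INTER_CUBIC);B=cv2.resize(B,(352,440),interpolation=cv2.INTER_CUBIC)
c=np.zeros((550,792,3),np.uint8);c[:,:440]=A;c[:440,440:]=B
cv2.imwrite('pics/c11.png',c); print('origins',x-28,y-35,X-20,Y-35)
E
```

```text
[ 0.55505901 -0.04053565  0.19058799] [-3.14153444e+00  3.00631568e-04  1.44549833e+00] 24.975 [-0.83193695  0.70504165 -0.93728793]
tip [253.1432869 187.3827796] [224.05370782 190.12744228] slot [252.97858501 180.29320164] [225.11488958 196.50908539]
origins 225 152 204 155
```

View pics/c11.png

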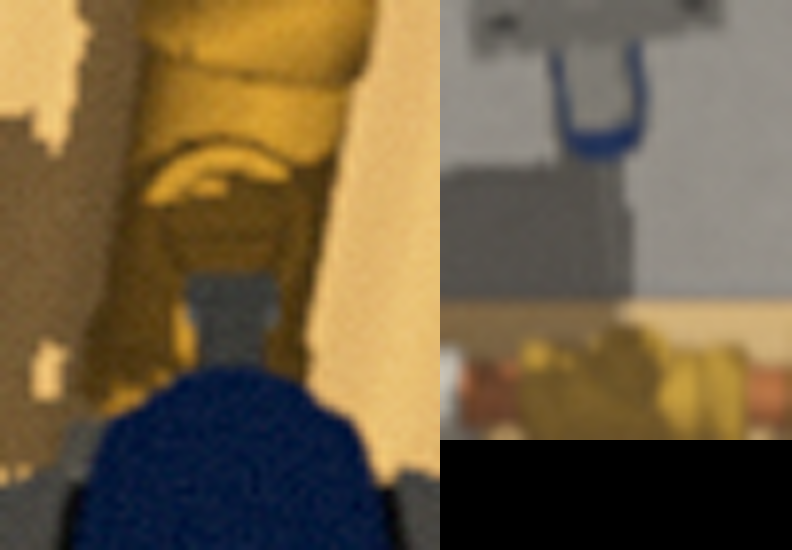

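The blade (188–280, 272–320) is 12 mm wide along the tool's y, as assumed, and sits over the boss (arc at 145–290, 140–205). Its centre (234) is slightly right of the boss centre (about 218). That was picture 12, so from here on I work by numbers.

```bash
python3 - <<'E'
from h import *
w=cv2.imread('pics/raw_w11.png').astype(int).sum(2)
np.set_printoptions(linewidth=250)
print('cols 238..270');
for r in range(166,200): print(r,w[r,238:271])
E
```

```text
cols 238..270
166 [242 231 240 200 158 194 211 254 279 291 319 345 348 359 384 377 370 382 394 408 419 410 402 402 395 377 368 359 342 318 297 402 521]
167 [240 250 233 192 167 198 234 253 285 295 324 342 357 357 373 369 381 394 408 429 412 419 419 400 386 376 383 356 332 322 301 435 530]
168 [238 224 229 189 179 205 223 267 299 320 337 341 348 345 335 348 364 379 390 408 404 411 402 400 376 367 360 353 343 313 300 433 541]
169 [237 233 225 190 166 209 259 271 296 285 270 279 273 262 258 243 290 304 327 355 391 404 394 392 383 371 364 348 327 281 316 468 534]
170 [241 234 219 183 166 206 259 279 285 228 176 158 219 258 289 302 305 291 287 260 301 366 369 390 374 373 375 349 319 256 359 490 529]
171 [232 232 210 165 197 222 228 219 213 193 227 284 332 393 402 413 411 407 374 355 298 289 308 345 353 378 365 309 243 213 389 516 524]
172 [230 238 207 183 192 186 174 172 203 305 360 390 414 399 414 412 417 405 398 414 409 344 296 257 286 293 283 224 162 189 412 536 525]
173 [244 236 198 162 161 157 137 212 312 388 403 391 371 331 331 326 310 304 345 379 423 411 369 278 186 180 168 150 133
[... 2905 characters left out ...]
7 504 509]
195 [145 154 164 172 167 160 164 180 182 293 386 321 191 149 173 180 179 170 174 172 171 150 162 137 152 216 427 525 525 505 512 512 508]
196 [132 142 148 135 145 160 163 178 174 272 355 292 171 173 170 177 174 179 159 156 151 164 158 138 132 157 346 489 516 498 518 517 523]
197 [144 151 148 146 153 158 149 153 173 209 285 264 167 158 177 184 162 160 172 176 151 172 150 152 141 144 289 460 516 511 514 513 511]
198 [134 156 138 150 161 158 178 169 158 167 219 207 138 149 138 136 138 129 132 137 146 164 161 157 160 158 333 472 526 517 517 513 514]
199 [146 159 165 138 154 173 194 241 209 165 172 152 125 105  97 102 108  93 112 113 118 132 146 151 154 161 353 505 499 512 512 518 523]
```

```bash
python3 - <<'E'
from h import *
w=cv2.imread('pics/raw_w11.png').astype(int)
np.set_printoptions(linewidth=250)
d=w[:,:,2]-w[:,:,0]
for r in range(182,198): print(r,d[r,244:266])
o=np.load('o11.npy',allow_pickle=True).item()
t=o['tool_pos'];Rt=R.from_euler('xyz',o['ee_rot'])
f=lambda px,z:(Rt.inv().apply(onz('wrist',px,z,o)-t)*1000).round(2)
print('slot (tool mm)',f((253.3,181.8),.089), 'tip',f((254.8,187.),.117))
E
```

```text
182 [73 64 58 67 69 62 69 71 67 70 65 65 69 68 69 70 62 63 71 78 70 59]
183 [74 73 62 66 69 71 72 69 69 77 73 75 74 70 76 72 65 70 75 74 63 64]
184 [72 73 64 63 70 70 73 74 76 78 74 73 77 77 79 66 65 69 72 71 58 73]
185 [73 75 65 66 63 73 73 74 71 71 71 75 77 70 68 65 65 75 76 68 60 83]
186 [69 73 73 66 57 49 46 46 50 47 51 45 49 46 37 45 60 76 70 61 54 94]
187 [66 71 74 73 48 19 15 15 17 16 19 17 16 12 10 21 56 71 66 62 56 99]
188 [ 66  65  71  75  44  12   7   5   4   6   2   5   7   4   3   9  38  72  61  57  63 105]
189 [ 65  69  74  66  39   3  -1   5   4   4   3   0   4   1   5   7  30  64  64  61  70 108]
190 [ 68  69  73  86  57   7   4   2   4   2   4   4   4   5   5   5  31  65  59  59  78 112]
191 [ 72  75  77 107  81  10   2   5   4   3   3   4   5   5   7   2  26  66  59  59  93 118]
192 [ 77  70  77 117  95  24   7   3   6   3   4   7   6   2   7  10  31  62  58  56 101 119]
193 [ 75  72  76 123 126  71  13   4   3   5   5   4   3   4  12  26  45  62  60  64 108 120]
194 [ 71  75  75 124 153 107  26   4   6   3   5   2   9   5  28  52  63  65  61  73 109 119]
195 [ 68  67  72 125 152 113  32   4   3   8   5   5   4   5  25  57  66  61  57  74 107 122]
196 [ 64  61  72 115 144 109  33   5   5   0   5   6   6   6  29  56  62  60  54  59  95 118]
197 [ 66  64  65  97 121  99  35   9   0   3   5   0  -2   2  24  52  63  58  62  58  86 112]
slot (tool mm) [ -0.65  -0.87 101.59] tip [ 0.55  0.76 73.59]
```

>>> {"fn": "move_arm", "kwargs": {"targets": [[[-1.2,-1.1,8],[0,0,0],-1],[[-1.2,-1.1,16],[0,0,0],-1],[[-1.2,-1.1,22],[0,0,0],-1],[[-1.2,-1.1,25],[0,0,0],-1],[[-1.2,-1.1,27],[0,0,0],-1],[[-1.2,-1.1,28],[0,0,0],-1],[[-1.2,-1.1,28],[0,0,0],-1]]}}

```text
time: 25.95
tool_pos: [0.5539, -0.0408, 0.1638]
ee_rot: [3.141, 0.0, 1.447]
wrist_force: [-3.7, -0.1, 4.4]
width: 0.0259
```

>>> {"fn": "move_arm", "kwargs": {"targets": [[[0,-1,0],[0,0,0],-1],[[0,-1,0],[0,0,0],-1]]}}

```text
time: 26.2
tool_pos: [0.5536, -0.0408, 0.1638]
ee_rot: [3.139, 0.0, 1.447]
wrist_force: [-2.2, 1.1, 5.2]
width: 0.0259
```

>>> {"fn": "move_arm", "kwargs": {"targets": [[[-0.7,0,0.5],[0,0,0],-1],[[-0.7,0,0.5],[0,0,0],-1]]}}

```text
time: 26.45
tool_pos: [0.5536, -0.041, 0.1637]
ee_rot: [3.139, -0.001, 1.447]
wrist_force: [-3.0, 1.3, 6.9]
width: 0.0259
```

>>> {"fn": "move_arm", "kwargs": {"targets": [[[0.7,0,0],[0,0,0],-1],[[1.4,0,0],[0,0,0],-1],[[1.4,0,0],[0,0,0],-1]]}}

```text
time: 26.82
tool_pos: [0.5531, -0.0399, 0.1609]
ee_rot: [-3.141, -0.0, 1.447]
wrist_force: [0.8, 0.6, -1.6]
width: 0.0257
```

>>> {"fn": "move_arm", "kwargs": {"targets": [[[0.7,0,0],[0,0,0],-1],[[1.4,0,0],[0,0,0],-1],[[1.4,0,0],[0,0,0],-1]]}}

```text
time: 27.2
tool_pos: [0.553, -0.0391, 0.1612]
ee_rot: [-3.141, 0.001, 1.446]
wrist_force: [-0.5, -0.7, -2.3]
width: 0.0258
```

It dropped into the slot (z .1638 → .1609 with the force gone). Step back 0.5 mm and press to the floor.

>>> {"fn": "move_arm", "kwargs": {"targets": [[[-0.4,0,1],[0,0,0],-1],[[-0.4,0,2],[0,0,0],-1],[[-0.4,0,3],[0,0,0],-1],[[-0.4,0,3],[0,0,0],-1]]}}

```text
time: 27.7
tool_pos: [0.5532, -0.0391, 0.1604]
ee_rot: [3.14, 0.0, 1.447]
wrist_force: [-3.0, -1.0, 4.5]
width: 0.0257
```

>>> {"fn": "move_arm", "kwargs": {"targets": [[[0,0,1],[0,0,-4],-1],[[0,0,1],[0,0,-8],-1],[[0,0,1],[0,0,-12],-1],[[0,0,1],[0,0,-17],-1],[[0,0,1],[0,0,-22],-1],[[0,0,1],[0,0,-27],-1],[[0,0,1],[0,0,-32],-1],[[0,0,1],[0,0,-32],-1]]}}

```text
time: 28.7
tool_pos: [0.5542, -0.0394, 0.1604]
ee_rot: [3.138, 0.003, 2.005]
wrist_force: [-0.7, -1.4, 6.6]
width: 0.026
```

```bash
python3 -c "
from h import *
o=status.get_obs();print(o['tool_pos'],o['ee_rot'],o['wrist_force'],o['wrist_torque'],o['time'])"
```

```text
[ 0.55424418 -0.03942798  0.1603855 ] [3.13822582e+00 2.90693808e-03 2.00513573e+00] [-0.66387106 -1.41864691  6.63219949] [-0.34293208  0.30891725 -0.07925752] 28.7
```

The z torque of −0.079 N·m matches the valve's friction, so it is turning while seated.

>>> {"fn": "move_arm", "kwargs": {"targets": [[[0,0,0],[0,0,-5],-1],[[0,0,0],[0,0,-10],-1],[[0,0,0],[0,0,-15],-1],[[0,0,0],[0,0,-20],-1],[[0,0,0],[0,0,-25],-1],[[0,0,0],[0,0,-30],-1],[[0,0,0],[0,0,-35],-1],[[0,0,0],[0,0,-40],-1],[[0,0,0],[0,0,-45],-1],[[0,0,0],[0,0,-48],-1],[[0,0,0],[0,0,-48],-1]]}}

```text
time: 30.08
tool_pos: [0.5547, -0.0392, 0.1604]
ee_rot: [3.141, 0.005, 2.843]
wrist_force: [-0.4, -0.6, 6.0]
width: 0.0259
```

```bash
python3 -c "
from h import *
o=status.get_obs();print(o['tool_pos'],o['ee_rot'],o['wrist_force'],o['wrist_torque'],o['time'])"
```

```text
[ 0.55469299 -0.03915885  0.16036706] [3.1407169  0.00523599 2.84290528] [-0.36598554 -0.63488955  6.00247385] [-0.1305602   0.02963504 -0.08944587] 30.075
```

Now a few degrees more until the stop shows in the torque.

>>> {"fn": "move_arm", "kwargs": {"targets": [[[0,0,0],[0,0,-3],-1],[[0,0,0],[0,0,-6],-1],[[0,0,0],[0,0,-6],-1]]}}

```text
time: 30.45
tool_pos: [0.5547, -0.0391, 0.1604]
ee_rot: [3.141, 0.005, 2.948]
wrist_force: [-0.5, -0.9, 5.3]
width: 0.0257
```

```bash
python3 -c "
from h import *
o=status.get_obs();print(o['tool_pos'],o['ee_rot'],o['wrist_force'],o['wrist_torque'],o['time'])"
```

```text
[ 0.55472476 -0.03913412  0.16037458] [3.14118085 0.00536677 2.94762759] [-0.52089448 -0.89677731  5.27466938] [-0.08801743  0.02979499 -0.06600132] 30.45
```

>>> {"fn": "move_arm", "kwargs": {"targets": [[[0,0,0],[0,0,-3],-1],[[0,0,0],[0,0,-5],-1],[[0,0,0],[0,0,-5],-1]]}}

```text
time: 30.82
tool_pos: [0.5548, -0.0391, 0.1604]
ee_rot: [3.142, 0.006, 3.035]
wrist_force: [-1.2, -1.3, 6.5]
width: 0.0261
```

```bash
python3 -c "
from h import *
o=status.get_obs();print(o['tool_pos'],o['ee_rot'],o['wrist_force'],o['wrist_torque'],o['time'])"
```

```text
[ 0.55477448 -0.0390734   0.16040543] [3.14151375 0.00552297 3.03485759] [-1.22231208 -1.34036038  6.48067601] [-0.06673593  0.00614288 -0.07133459] 30.825
```

>>> {"fn": "move_arm", "kwargs": {"targets": [[[0,0,0],[0,0,-3],-1],[[0,0,0],[0,0,-5],-1],[[0,0,0],[0,0,-5],-1]]}}

```text
time: 31.2
tool_pos: [0.5548, -0.039, 0.1604]
ee_rot: [-3.141, 0.006, 3.122]
wrist_force: [-0.2, -0.8, 5.2]
width: 0.0261
```

```bash
python3 -c "
from h import *
o=status.get_obs();print(o['tool_pos'],o['ee_rot'],o['wrist_force'],o['wrist_torque'],o['time'],o['joint_positions'])"
```

```text
[ 0.55478418 -0.03903704  0.16038039] [-3.14125936  0.00551672  3.12205173] [-0.19392848 -0.84299484  5.22034258] [-0.07905216  0.0335587  -0.06635005] 31.2 [-1.72541564e-01  1.01256740e-01  1.39676046e+00  5.12530960e-04
  1.63807237e+00 -1.72376018e+00]
```

```bash
python3 - <<'E'
from h import *
o=status.get_obs(); t=o['tool_pos']; np.save('o12.npy',o,allow_pickle=True)
w=viewer.snapshot('wrist')[:,:,::-1];s=viewer.snapshot('scene')[:,:,::-1];cv2.imwrite('pics/raw_w12.png',w);cv2.imwrite('pics/raw_s12.png',s)
tip=np.array([t[0],t[1],t[2]-.0736]);Rt=R.from_euler('xyz',o['ee_rot'])
x,y=proj('wrist',tip).round().astype(int);print(x,y)
for dx in(-.013,0,.013): print(proj('wrist',tip+Rt.apply([0,dx,-.043])), end=' ')
np.set_printoptions(linewidth=250)
w=w.astype(int);d=w[:,:,2]-w[:,:,0]
print()
for r in range(y-14,y+30): print(r,d[r,x-18:x+19])
E
```

```text
255 188
[240.11942305 200.12999284] [254.63545599 200.12859108] [269.15251051 200.12718923] 
174 [115 110  87  85  83  78  83  83  84  82  81  82  80  84  75  73  73  68  72  77  72  74  74  73  72  79  94  99  90  84  82  79  77  75  74  70  64]
175 [145 134  96  88  91  86  83  84  89  76  79  79  81  74  66  64  62  56  63  66  69  70  68  72  72  95 104 102  95  99  92  89  82  81  78  77  74]
176 [155 150 137 137 133 114  85  84  86  84  79  70  68  63  57  60  63  66  64  60  61  63  60  63  71  83  95 103 108 105 104  99  96  92  85  85  85]
177 [161 171 168 165 164 140  97  91  80  80  75  65  69  70  73  74  79  79  82  73  75  68  70  66  63  63  78 106 120 118 114 111 104 102  97  96  93]
178 [166 170 166 168 157 139 136 110  85  73  73  67  80  88  85  90  85  91  87  86  92 120 140 125  90  58  71 104 127 123 124 121 119 114 110 108 102]
179 [170 175 176 168 158 157 167 140  76  65  70  80  84  83  86  90  80  82  79  84  92 152 177 166 142 102  65  95 132 137 132 130 123 122 124 116 110]
180 [170 173 171 177 176 178 170 130  73  75  80  88  88  81  76  82  77  75  73  7
[... 5068 characters left out ...]
-63 -64 -56 -64 -63 -55 -61 -58 -57 -59 -55 -55 -53 -61 -58 -63 -53 -62 -51   2  60]
214 [-59 -52 -57 -55 -62 -62 -56 -55 -52 -60 -57 -52 -57 -55 -58 -59 -56 -60 -52 -59 -61 -63 -56 -62 -53 -59 -55 -64 -59 -63 -52 -59 -61 -59 -59 -39 -11]
215 [-61 -51 -57 -59 -56 -62 -57 -58 -55 -63 -61 -57 -57 -56 -65 -55 -53 -60 -60 -63 -56 -59 -63 -56 -56 -61 -54 -58 -61 -61 -54 -61 -61 -55 -61 -57 -38]
216 [-51 -62 -54 -61 -56 -61 -60 -57 -58 -62 -63 -57 -54 -53 -57 -59 -56 -55 -59 -60 -60 -57 -59 -55 -62 -53 -60 -58 -55 -57 -54 -57 -56 -60 -58 -55 -43]
217 [-61 -58 -50 -61 -61 -60 -60 -56 -57 -58 -53 -60 -62 -57 -65 -55 -60 -60 -57 -57 -60 -58 -60 -55 -57 -62 -63 -55 -64 -58 -55 -55 -57 -57 -59 -55 -36]
```

Edge numbers show the blade rotated about 12° clockwise relative to the tool. The driver has yielded in the grip, so the blade's world yaw is about 1.33, against 1.283 for the slot along the pipe. That suggests the valve is at its stop. One more small turn will check that the blade stays put.

>>> {"fn": "move_arm", "kwargs": {"targets": [[[0,0,0.5],[0,0,-3],-1],[[0,0,0.5],[0,0,-6],-1],[[0,0,0.5],[0,0,-6],-1]]}}

```text
time: 31.68
tool_pos: [0.5548, -0.039, 0.1604]
ee_rot: [-3.141, 0.006, -3.057]
wrist_force: [-0.2, -0.3, 7.1]
width: 0.0258
```

```bash
cat > blade.py <<'E'
from h import *
def ang(f,o,cols):
    w=cv2.imread(f).astype(float);d=w[:,:,2]-w[:,:,0]; P=[]
    for c in cols:
        for r in range(183,192):
            if d[r,c]>40>=d[r+1,c]:
                P.append(onz('wrist',(c,r+(d[r,c]-40)/(d[r,c]-d[r+1,c])),o['tool_pos'][2]-.0736,o)); break
    P=np.array(P); k=np.polyfit(P[:,1],P[:,0],1) if np.ptp(P[:,1])>np.ptp(P[:,0]) else None
    v=np.linalg.svd(P-P.mean(0))[2][0]; return len(P),np.arctan2(v[1],v[0])%np.pi,o['ee_rot'][2]
L=lambda n:np.load(n,allow_pickle=True).item()
if __name__=='__main__':
    o=status.get_obs();np.save('o13.npy',o,allow_pickle=True)
    cv2.imwrite('pics/raw_w13.png',viewer.snapshot('wrist')[:,:,::-1])
    print(o['tool_pos'],o['wrist_force'],o['wrist_torque'],o['time'])
    print(ang('pics/raw_w11.png',L('o11.npy'),range(250,259)));print(ang('pics/raw_w12.png',L('o12.npy'),range(250,259)));print(ang('pics/raw_w13.png',o,range(250,259)))
E
python3 blade.py
```

```text
[ 0.55478138 -0.03900073  0.16036345] [-0.224846   -0.28961069  7.14917256] [-0.01500423  0.0935928  -0.18457301] 31.675
(9, np.float64(3.0390550195474977), np.float64(1.4454983347806185))
(9, np.float64(1.4198183573837149), np.float64(3.1220517257996243))
(9, np.float64(1.475314735715055), np.float64(-3.056569134658622))
```

The torque rose to −0.185 N·m, so the stop is reached and the valve is fully open with the blade seated. I relax the twist and lift out.

>>> {"fn": "move_arm", "kwargs": {"targets": [[[0,0,-1],[0,0,3],-1],[[0,0,-2.5],[0,0,3],-1],[[0,0,-12],[0,0,3],-1],[[0,0,-40],[0,0,3],-1],[[0,0,-80],[0,0,3],-1],[[0,0,-95],[0,0,3],-1],[[0,0,-95],[0,0,3],-1],[[0,0,-95],[0,0,3],-1]]}}

```text
time: 32.72
tool_pos: [0.5524, -0.0388, 0.2501]
ee_rot: [3.141, -0.004, -3.109]
wrist_force: [0.1, 0.2, -1.9]
width: 0.026
```

```bash
python3 - <<'E'
from h import *
o=status.get_obs();np.save('o14.npy',o,allow_pickle=True);print(o['wrist_force'])
w=viewer.snapshot('wrist')[:,:,::-1];cv2.imwrite('pics/raw_w14.png',w)
go((.413,-.311,.25),1.36)
w=w.astype(int);d=w[:,:,2]-w[:,:,0]; np.set_printoptions(linewidth=250)
print(w[176:206,242:270].sum(2)); 
E
```

```text
[ 0.09503817  0.23159497 -1.90694875]
shift [ 148.2 -267.4    0.3] rot [ -0.18  -0.21 103.97] j6 -1.78 t 32.77
[[376 380 363 390 433 394 347 378 426 464 452 469 451 440 397 357 328 270 295 402 428 429 424 419 428 417 395 343]
 [343 341 362 373 412 418 316 280 388 460 453 468 463 464 456 432 360 267 339 428 428 423 428 435 423 412 370 323]
 [377 337 330 353 381 416 397 333 314 363 403 446 445 421 385 335 306 342 411 433 434 439 436 438 445 414 352 327]
 [483 451 421 376 374 413 439 403 315 255 272 327 355 333 251 256 320 412 442 436 420 449 443 450 448 404 364 349]
 [556 539 523 494 465 472 475 457 432 380 301 289 294 311 350 361 403 432 409 391 422 427 420 443 446 404 347 364]
 [561 549 542 543 551 535 529 503 471 450 433 420 418 411 430 442 434 411 388 384 404 421 419 424 413 369 331 349]
 [551 551 551 553 543 548 551 521 505 483 472 471 451 453 441 418 402 385 386 382 386 399 400 399 384 335 331 368]
 [566 565 562 551 552 556 550 548 539 522 514 500 506 509 470 404 366 350 346 359 370 380 392 390 350 315 317 351]
 [565 577 567 570 566 562 556 552 550 555 555 552 550 549 535 493 468
[... 1761 characters left out ...]
 559 555]
 [571 569 569 572 547 427 227 135 106  85 101  93  86 107  96 110 137 236 312 407 498 553 571 554 556 551 553 547]
 [576 580 562 475 384 217 110  83  87  93  87  96 109  82  93  94 107 113 122 172 296 434 545 579 577 558 556 552]
 [567 526 404 243 142  92  95  88 117  96 114 100  90 102  89  97  90  78  82  98 122 200 391 542 591 584 569 573]
 [460 311 165 107  98 108  99 109  97 106 123  94 109  98 107 103  96  97  85 100  90 100 190 397 526 577 577 588]
 [240 133  96  97  90  94  95  86  94  97  91  93  90 100  95  98  95 101 101  87 100  85 109 175 311 448 524 571]
 [100  81  85 111  84  86  95 101  91  99  94  89  97 108  93  93  96 107  99  85  99  94  80  95 105 181 302 444]]
```

The blade is back level in the grip (tip column 254.4, row 187, same as before). On to the rack.

>>> {"fn": "move_arm", "kwargs": {"targets": [[[40,-60,0],[0,0,10],-1],[[75,-115,0],[0,0,20],-1],[[110,-175,0],[0,0,30],-1],[[148,-230,0],[0,0,40],-1],[[148,-267,0],[0,0,50],-1],[[148,-267,0],[0,0,60],-1],[[148,-267,0],[0,0,70],-1],[[148,-267,0],[0,0,80],-1],[[148,-267,0],[0,0,90],-1],[[148,-267,0],[0,0,98],-1],[[148,-267,0],[0,0,104],-1],[[148,-267,0],[0,0,104],-1],[[148,-267,0],[0,0,104],-1]]}}

```text
time: 34.4
tool_pos: [0.4138, -0.3105, 0.2514]
ee_rot: [-3.14, -0.001, 1.361]
wrist_force: [0.8, -0.9, -1.6]
width: 0.026
```

```bash
python3 - <<'E'
from h import *
o=status.get_obs();print(o['tool_pos'],o['ee_rot'],o['time'],o['wrist_force']);go((.413,-.311,.18),1.36)
w=viewer.snapshot('wrist')[:,:,::-1];cv2.imwrite('pics/raw_w15.png',w)
t=o['tool_pos'];print('hole',proj('wrist',(.413,-.311,.09)),'tip',proj('wrist',(t[0],t[1],t[2]-.0736)))
d=w.astype(int); np.set_printoptions(linewidth=250); print(d[160:196,234:278].sum(2)//3)
E
```

```text
[ 0.41379245 -0.31047646  0.25137998] [-3.14020968e+00 -8.18006326e-04  1.36074433e+00] 34.4 [ 0.81590802 -0.86977685 -1.59861106]
shift [-0.7 -0.6 71.4] rot [-0.08 -0.05  0.04] j6 -0.54 t 34.4
hole [253.57050148 171.40687193] tip [254.03212927 187.413025  ]
[[ 77  72  79 ...  74  79  76]
 [ 79  71  75 ...  77  76  72]
 [ 77  80  73 ...  79  75  77]
 ...
 [ 72  66  70 ... 149 150 150]
 [ 67  68  72 ... 154 148 151]
 [ 69  67  67 ... 150 151 150]]
```

>>> {"fn": "move_arm", "kwargs": {"targets": [[[-0.7,-0.6,30],[0,0,0],-1],[[-0.7,-0.6,70],[0,0,0],-1],[[-0.7,-0.6,85],[0,0,0],-1],[[-0.7,-0.6,95],[0,0,0],-1],[[-0.7,-0.6,105],[0,0,0],-1],[[-0.7,-0.6,105],[0,0,0],-1]]}}

```text
time: 35.2
tool_pos: [0.4133, -0.3113, 0.1473]
ee_rot: [3.142, 0.0, 1.359]
wrist_force: [0.3, -0.8, -1.1]
width: 0.026
```

Tip is in the hole (16 mm below the strip) with no force. Lower to rest.

>>> {"fn": "move_arm", "kwargs": {"targets": [[[0,0,20],[0,0,0],-1],[[0,0,40],[0,0,0],-1],[[0,0,55],[0,0,0],-1],[[0,0,60],[0,0,0],-1],[[0,0,62],[0,0,0],-1],[[0,0,62],[0,0,0],-1]]}}

```text
time: 35.95
tool_pos: [0.4138, -0.3117, 0.0861]
ee_rot: [3.14, 0.001, 1.359]
wrist_force: [-0.2, 0.2, -2.1]
width: 0.0258
```

>>> {"fn": "move_arm", "kwargs": {"targets": [[[0,0,1],[0,0,0],-1],[[0,0,2],[0,0,0],-1],[[0,0,2],[0,0,0],-1]]}}

```text
time: 36.33
tool_pos: [0.4138, -0.3118, 0.0856]
ee_rot: [3.139, 0.001, 1.359]
wrist_force: [-2.0, 1.9, 6.6]
width: 0.0261
```

The foot rests on the strip at exactly the pick-up height. Release, rise, and pass over the valve for a final check.

>>> {"fn": "move_arm", "kwargs": {"targets": [[[0,0,-1.5],[0,0,0],-1],[[0,0,-1.5],[0,0,0],-0.2],[[0,0,-1.5],[0,0,0],0.3],[[0,0,-1.5],[0,0,0],0.3],[[0,0,-1.5],[0,0,0],0.3],[[0,0,-40],[0,0,0],0.3],[[0,0,-90],[0,0,0],0.3],[[0,0,-150],[0,0,0],0.3],[[0,0,-180],[0,0,0],0.3],[[0,0,-180],[0,0,0],0.3]]}}

```text
time: 37.58
tool_pos: [0.4144, -0.3123, 0.2664]
ee_rot: [3.136, 0.003, 1.359]
wrist_force: [0.5, -1.1, -0.8]
width: 0.0613
```

```bash
python3 - <<'E'
from h import *
o=status.get_obs();print(o['tool_pos'],o['ee_rot'],o['time'],o['wrist_force'])
t=viewer.snapshot('top')[:,:,::-1];s=viewer.snapshot('scene')[:,:,::-1];cv2.imwrite('pics/raw_t16.png',t);cv2.imwrite('pics/raw_s16.png',s)
t0=cv2.imread('pics/t0.png');d=np.abs(t.astype(int)-t0).sum(2)>90
def blobs(d):
    n,l,st,c=cv2.connectedComponentsWithStats(d.astype(np.uint8)); return [(st[i][:5].tolist()) for i in range(1,n) if st[i][4]>12]
print(blobs(d))
go((.56,-.03,.25),1.283)
E
```

```text
[ 0.41435492 -0.31225869  0.26638673] [3.1359352  0.0034691  1.35927502] 37.575 [ 0.53255995 -1.13131264 -0.82092739]
[[181, 169, 12, 17, 85], [190, 170, 15, 12, 89], [215, 176, 12, 12, 54], [194, 186, 9, 7, 23], [234, 196, 278, 188, 23434], [463, 226, 19, 25, 124], [473, 245, 9, 9, 34], [187, 315, 64, 69, 2215], [257, 344, 28, 40, 326]]
shift [305.6  84.7  11.9] rot [-0.09 -0.05  4.37] j6 -0.54 t 37.67
```

>>> {"fn": "move_arm", "kwargs": {"targets": [[[60,16,0],[0,0,0],0.3],[[120,32,0],[0,0,0],0.3],[[180,48,5],[0,0,0],0.3],[[235,66,10],[0,0,0],0.3],[[275,85,40],[0,0,4],0.3],[[275,85,60],[0,0,4],0.3],[[275,85,60],[0,0,4],0.3],[[275,85,60],[0,0,4],0.3]]}}

```text
time: 38.67
tool_pos: [0.5537, -0.0606, 0.2027]
ee_rot: [-3.14, 0.0, 1.289]
wrist_force: [0.1, 0.1, 0.2]
width: 0.0612
```

```bash
python3 - <<'E'
from h import *
o=status.get_obs();print(o['tool_pos'],o['ee_rot'],o['time'])
w=viewer.snapshot('wrist')[:,:,::-1];s=viewer.snapshot('scene')[:,:,::-1];cv2.imwrite('pics/raw_w17.png',w);cv2.imwrite('pics/raw_s17.png',s)
c=proj('wrist',(.555,-.0395,.09),o);print('slot px',c,[proj('wrist',np.array([.555,-.0395,.09])+.0075*k*np.array([np.cos(1.283),np.sin(1.283),0]),o).round(1) for k in(-1,1)])
x,y=c.round().astype(int);np.set_printoptions(linewidth=250,threshold=10000)
g=w.astype(int).sum(2)//3;print(g[y-13:y+14,x-13:x+14])
s0=cv2.imread('pics/s0.png');
def sh(box):  # shift of patch in scene s0->s17
    x0,y0,x1,y1=box;r=cv2.matchTemplate(s[y0-6:y1+6,x0-6:x1+6].copy(),s0[y0:y1,x0:x1].copy(),cv2.TM_CCOEFF_NORMED);_,v,_,p=cv2.minMaxLoc(r);return p[0]-6,p[1]-6,round(v,2)
print('drivers',sh((105,150,140,240)),'square',sh((110,152,130,190)),'vent',sh((325,180,352,202)))
E
```

```text
[ 0.5537004  -0.0606046   0.20269369] [-3.14028455e+00  2.15379823e-04  1.28878837e+00] 38.675
slot px [250.13213272 161.81239172] [array([250.1, 168.1]), array([250.1, 155.4])]
[[ 53  60  73  77  91  94  97 108 100 105 112 117 120 120 129 131 129 129 121 117 114 113 112 105  91  87 121]
 [ 52  54  67  81  92  92 100 102  97  91 101 100 104 105 112 116 124 126 121 120 117 113 106 103  99  85 121]
 [ 56  57  66  83  88  96 100  99  87  83  80  81  93  96  93  95  96 114 113 115 117 115 110 102 100  89 117]
 [ 54  59  72  83  90  89  87  74  83  98 105 108 118 118 114 108 101  95  86  91 102 114 111 104  97  88 118]
 [ 55  59  68  79  85  79  78  95 120 123 133 135 128 123 122 130 128 119  99  83  85 107 108 100  95  89 118]
 [ 53  59  66  66  71  80 103 118 122 124 111 113 106 100 105 112 127 129 130 108  82  82 104 103  96  85 117]
 [ 54  57  54  50  84 113 119 127 118 110 103 101 104  97 100 106 102 105 122 125 106  84  91  99  92  83 121]
 [ 58  57  54  64 101 125 122 105 101 109 116 112 120 123 119 110  97  86 103 124 126 106  89  94  96  84 113]
 [ 53  47  49  85 117 122 108  83 
[... 1435 characters left out ...]
101 117 125 125 123 112 101  95 101 114 119 121 123 119 106 103 105  92  88  90 141]
 [ 60  64  75  87  95  89  81  87 109 122 128 127 126 124 124 125 123 116 115 111 110 109 103  94  88  92 140]
 [ 55  69  80  82  94  95  91  87  98 109 111 112 118 116 120 114 109 118 111 103 111 103  99  93  84  88 143]
 [ 56  65  77  87  93 102 103 108 110 110 108 104 113 116 118 112 116 119 112 111 110  96  90  93  81  87 137]
 [ 54  68  80  90  96 100 107 110 113 114 119 118 119 120 124 127 124 122 120 114 111  95  88  92  89  81 119]
 [ 58  65  78  83  95 101 103 110 109 114 120 115 120 120 121 125 122 118 117 116 110 105 100  92  83  79  87]]
drivers (0, 0, 0.85) square (0, 1, 0.93) vent (-4, 0, 0.98)
```

The slot is now vertical in the image (constant columns 13–14), i.e. along yaw 1.289, the pipe's direction. The vent has shifted in, the drivers match their starting places, and the arm is clear. I hand in.

```bash
python3 -c "
from h import *
print(order.close_job())"
```

```text
the job is handed in; nothing more can be done
None
```

All the steps are done and the job was handed in at about 39 s of the 72 s allowed. No verdict was reported.

- **End set and clip:** I pushed the end set in until it stopped dead at about 16 N. The clip then seated after about 18 mm of travel, against a 19 N stop.
- **Tug test:** I gripped the vent and held the tug for over 1.2 s at about 14.5 N. By the tool's position the end set stood about 4.4 mm out, and I relaxed it afterwards.
- **Valve:** I turned the valve anticlockwise with the wide screwdriver until the torque rose to 0.185 N·m at the stop. The blade stayed at a constant depth throughout.
- **Screwdriver:** It went back into its own hole, with its foot on the strip at the height where I picked it up.

**Last checks:** The slot lies along the pipe and the end set sits about 9 mm further in. The three rack screwdrivers match their starting image to within a pixel. An image comparison from above showed changes only at the end joint and where the arm and its shadow had moved, plus two small spots near the rack that I took for shadow.

**What disagreed:**
- The finger tips sit about 24 mm behind the stated TCP, so the first push gripped only the top 6 mm or so of the vent. I gripped it lower for the tug.
- The blade first landed beside the slot and needed a sweep of about 1 mm to drop in.
- Against the valve's stop the screwdriver gave up to about 10° in the grip, but was straight again once lifted out.

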